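Close the filter housing: cover from the rack, wing screws in cross order

ROBOT

A 6-joint arm with a two-finger parallel gripper is mounted at the origin on the work surface. World frame = base frame: x ahead of the robot, y to its left, z up, the work surface at z = 0. Lengths are in m, angles in rad, forces in N, time in s.
With the tool pointing down it reaches from about 0.375 to 0.9 m from the base axis. Payload 3.1 kg.
Tool frame: the origin (TCP) lies on the mounting face of the last link; the fingertips stand 182 mm ahead of it and the grasp point (between the pads) lies 164 mm ahead of it; z points along the fingers, y is the direction in which the jaws open and shut (so a half turn about z gives the same grasp; the last joint's range is limited). The gripper opens to 87 mm and grips with 3 to 60 N. Pads are 19 mm wide; open, the fingers measure 117 mm over their backs; the gripper's body (75 mm by 190 mm) begins 51 mm behind the grasp point.
Start: joints at [-1.29, 0.527, 1.433, -0, 1.181, -0.178], TCP at [0.277, -0.56, 0.405] pointing down, gripper open.
Joint ranges: [-3.08, 3.08], [-0.75, 2.2], [0.22, 2.44], [-1.43, 4.57], [0, 2.65], [-2.85, 2.85]. Speed limits (rad/s): [2.79, 2.79, 3.14, 3.14, 3.14, 3.14].

INTERFACE

Orientations are given as a unit quaternion [x, y, z, w].
In Python, from rig import robot, camera, camera_model gives the robot as it stands.
- The arm moves only by the tool drive_tool, never from a script. Its argument "plan" is a list that holds one entry, the list of rows, each a list of 6 numbers: the shift along the world's x, y, z in units of 2.5 cm (1.0 is 2.5 cm), then the turn, a rotation vector about the world's x, y, z in units of 6 degrees (1.0 is 6 degrees). A call has 1 to 8 rows; each row shifts and turns the commanded pose from where the row before left it; what a row does not reach is not made up. A row lasts 1/8 s, in which the tool goes at most 62.5 mm and 10.7 degrees, less where a joint would pass 70% of its speed; a pose out of reach is approached as far as the arm can. A call with a number of a shift or a turn outside -1 to 1 is refused whole. A call with a gripper value outside its range is refused whole. "grip" is the closure, from 0 (fully open) to 1 (shut), set as the call begins (left out, the last holds). The fingers move at their own pace and stop on an object; "force" is the grip in N (left out, the last holds). Time passes only in rows, so rows that do not move let the fingers close. It gives the time, the measured TCP pose, the force and the opening at its end, in the units of the state.
- robot.get_obs(): the state, without advancing time (a new reading comes with each control period).
- camera(name): name is "side" or "top"; returns the picture (384x512x3 uint8, red, green, blue); there is no depth.
- camera_model(name): a dict with "K" (3x3 intrinsics, pixels), "world_to_cam" (4x4, takes a point from world to camera coordinates). Camera axes: x right, y up, looking along -z (the intrinsics and any distortion apply to the point x, -y, -z); pixel columns grow to the right and rows downward; lengths in m; the calibration is good to about 2 mm. A picture is of the moment at which its call begins. camera_model takes no time and is no camera call.
- robot.hand_in(): hands the job in, once; it reports no verdict.
The state is a dict: "time": time; "q": joint angles; "joint_velocities": joint speeds; "joint_torque": joint torques, N m; "position": TCP position; "tool_rot": TCP orientation; "ft_force": force on the tool from outside, world axes, zero at the start; "moment": the same for the moment, N m; "grip_width": finger opening in m.
Only numpy, scipy, OpenCV 4.12 (cv2) and the standard library are available. Lean on these libraries where they do the work, as an engineer would, in place of code of your own. Each camera call takes 0.05 s, during which the arm holds its last target.

TASK

Close the filter housing: take the steel cover out of the rack by its upper ear, lay it on the sloping rest so that you can take it by its handle instead, set it flat on the gasket of the housing, its ears between the claws, and turn it clockwise until its ears are home under the claws. Then tighten the four wing screws clockwise in cross order (one, then the one opposite, then the other two), all evenly, each firmly hand-tight by feel but not crushed, and let go; leave everything else on the bench alone.

Things in the scene. Friction and masses are not known exactly. Their poses are not given: they have to be found in the camera images.
- cover: Plus-shaped steel cover, 8 mm thick: disc 84 mm across, four ears 28 mm wide along its x and y axes, 184 mm tip to tip; 0.45 to 0.7 kg. Origin: centre of the underside; z out of the handle side. At the start it stands on edge in the rack, its -y ear uppermost, handle towards the rack's +y, x level.
- cover_handle (a point): Middle of the cover's T-handle bar, 90 mm above the underside's centre, cover axes. Flat bar 44 mm along x, 16 mm along y (grip across this), 18 mm along z, on a 16 mm post.
- cover_ear (a point): On the cover's -y ear (uppermost at the start), 79 mm from the centre, 13 mm short of the tip, mid-thickness (4 mm above the underside). Pinch here across the 8 mm (cover's z).
- rack: Fixed aluminium rack, 210 mm (x) by 170 mm (y from -35 to +135 mm). Origin on the bench below the cover's centre. Side ears stand in grooves 11 mm wide in posts 125 mm high; a wall 100 mm high stands at y = +132 mm, past the handle. Cover centre at z = 104 mm, upper ear tip at 196 mm. Lift it 105 mm straight up to clear all.
- rest_seat (a point): On the fixed sloping rest: board 120 mm wide tilted 45 degrees, 95 mm above the bench here. The cover's underside centre belongs here, axes as the cover's: z out of the slope, +y down it, x level. A ledge at y = +94 mm stops the lower ear tip. The board spans y = -45 to +92 mm: the upper (-y) ear overhangs it, free for a finger below.
- port: Fixed steel filter housing, 224 mm across. Origin on the bench under its centre, z up. Black gasket on top at z = 70 mm carries the cover's underside. Four claws on the +x, +y, -x, -y axes: posts at radius 98 to 112 mm; arms 26 mm wide inward to radius 62 mm, from z = 86 to 98 mm; a wing screw in each at radius 80 mm.
- port_seat (a point): Gasket centre, where the cover's underside centre belongs; port axes. The cover goes down with its ears 45 degrees off these axes, midway between claws, then turns 45 degrees clockwise (from above) until the ears meet stop blocks under the claws; stopped, its axes are within about 3 degrees of the port's.
- screw0: Steel wing screw at the port's +x claw, opposite screw 2. Origin: foot centre, z up along its axis, x along the wings: 60 mm long, 9 mm thick, z = 33 to 57 mm. Starts slack, foot 0.3 to 3.3 mm over the ear's place. Clockwise (from above) lowers it 5 mm per radian. Slack it needs under 0.06 Nm; on the ear the torque held after a step grows 1 Nm per radian. Hand-tight: 0.35 Nm (some 45 N on the ear).
- screw1: Steel wing screw at the port's +y claw, opposite screw 3. Origin: foot centre, z up along its axis, x along the wings: 60 mm long, 9 mm thick, z = 33 to 57 mm. Starts slack, foot 0.3 to 3.3 mm over the ear's place. Clockwise (from above) lowers it 5 mm per radian. Slack it needs under 0.06 Nm; on the ear the torque held after a step grows 1 Nm per radian. Hand-tight: 0.35 Nm (some 45 N on the ear).
- screw2: Steel wing screw at the port's -x claw, opposite screw 0. Origin: foot centre, z up along its axis, x along the wings: 60 mm long, 9 mm thick, z = 33 to 57 mm. Starts slack, foot 0.3 to 3.3 mm over the ear's place. Clockwise (from above) lowers it 5 mm per radian. Slack it needs under 0.06 Nm; on the ear the torque held after a step grows 1 Nm per radian. Hand-tight: 0.35 Nm (some 45 N on the ear).
- screw3: Steel wing screw at the port's -y claw, opposite screw 1. Origin: foot centre, z up along its axis, x along the wings: 60 mm long, 9 mm thick, z = 33 to 57 mm. Starts slack, foot 0.3 to 3.3 mm over the ear's place. Clockwise (from above) lowers it 5 mm per radian. Slack it needs under 0.06 Nm; on the ear the torque held after a step grows 1 Nm per radian. Hand-tight: 0.35 Nm (some 45 N on the ear).
- bottle_a: Bystander: amber glass bottle, 64 mm across, 200 mm tall. Origin at its underside's centre (lying tools: under their length).
- bottle_b: Bystander: amber glass bottle, 64 mm across, 200 mm tall. Origin at its underside's centre (lying tools: under their length).
- jug: Bystander: white plastic jug, 100 mm across, 130 mm tall. Origin at its underside's centre (lying tools: under their length).
- wrench: Bystander: steel open-ended wrench, 170 mm, lying. Origin at its underside's centre (lying tools: under their length).
- brush: Bystander: wooden-handled brush, 180 mm, lying. Origin at its underside's centre (lying tools: under their length).
- jar: Bystander: clear jar with white cap, 70 mm across, 75 mm tall. Origin at its underside's centre (lying tools: under their length).
- spare_gasket: Bystander: black rubber ring, 100 mm across, 8 mm thick, lying. Origin at its underside's centre (lying tools: under their length).
Things that resemble listed ones, but are neither listed nor needed, are in the scene too. What is shaped like the part that bears rest_seat but red is not meant.

How it is judged:
On the way, in this order (a step that is already met when the one before it is completed fails the run):
1. the cover lies on the sloping rest, let go (distance between cover and rest_seat below 0.03 m and angle between the z axis of cover and the z axis of rest_seat, either way round below 0.15 rad and contact force between the fingers and cover below 0.1 N), for 0.1 s.
2. the cover lies flat on the gasket, turned home under the four claws, screws still slack (horizontal distance between cover and port below 0.005 m and z of cover in the frame of port between 0.065 and 0.0725 m and angle between the z axis of cover and the z axis of port, either way round below 0.03 rad and (angle between the x axis of cover and the x axis of port, either way round below 0.12 rad or angle between the x axis of cover and the y axis of port, either way round below 0.12 rad) and angle between cover's own z axis and vertical below 0.2 rad and contact force between each of screw0, screw1, screw2, screw3 and cover below 3 N), for 0.2 s.
3. two opposite screws are tight (over 10 N each) ((contact force between each of screw0, screw2 and cover above 10 N or contact force between each of screw1, screw3 and cover above 10 N)), for 0.2 s.
4. all four screws press the cover evenly (15 to 80 N each) (horizontal distance between cover and port below 0.005 m and z of cover in the frame of port between 0.065 and 0.0725 m and angle between the z axis of cover and the z axis of port, either way round below 0.03 rad and (angle between the x axis of cover and the x axis of port, either way round below 0.12 rad or angle between the x axis of cover and the y axis of port, either way round below 0.12 rad) and angle between cover's own z axis and vertical below 0.2 rad and contact force between screw0 and cover between 15 and 80 N and contact force between screw1 and cover between 15 and 80 N and contact force between screw2 and cover between 15 and 80 N and contact force between screw3 and cover between 15 and 80 N), for 0.2 s.
At the end, for the whole second after the job is handed in: The cover lies flat on the gasket (centre within 5 mm of the housing's axis, underside under 72.5 mm above the bench), ears under the claws within 0.12 rad, and each of the four wing screws presses it with 15 to 80 N; nothing is held and the bystanders are within 40 mm of where they stood (all of step 4 and linear speed of cover below 0.01 m/s); the robot touches nothing.
It fails at once if with the cover down, two neighbouring wing screws tightened (over 10 N) while the other two are both still slack (under 3 N) ((z of cover in the frame of port below 0.0725 m and contact force between each of screw0, screw1 and cover above 10 N and contact force between each of screw2, screw3 and cover below 3 N) or (z of cover in the frame of port below 0.0725 m and contact force between each of screw1, screw2 and cover above 10 N and contact force between each of screw3, screw0 and cover below 3 N) or (z of cover in the frame of port below 0.0725 m and contact force between each of screw2, screw3 and cover above 10 N and contact force between each of screw0, screw1 and cover below 3 N) or (z of cover in the frame of port below 0.0725 m and contact force between each of screw3, screw0 and cover above 10 N and contact force between each of screw1, screw2 and cover below 3 N)).
It fails at once if wing screw overtightened, pressing the cover with over 120 N (contact force between any of screw0, screw1, screw2, screw3 and cover above 120 N).
It fails at once if a bystander moved more than 40 mm (distance of any of bottle_a, bottle_b, jug, wrench, brush, jar, spare_gasket from where it was at the start of the episode above 0.04 m).
It also fails if it takes over 72 s, if anything falls off the work surface, if the arm or the gripper's body presses on something with over 40 N, if the wrist force passes 120 N, or if a joint passes its speed limit or range.

## Working session

There is one attempt and no reset: what is moved stays moved. The work goes in short steps, Python scripts to look and compute and a tool call to move; the robot and the scene stay as the last step left them, time stands still between calls to the robot, and variables do not carry over. Pictures are saved under pics/ and viewed, and the job is handed in when it is done.

Besides the shell and the picture viewer there is one more tool, called as name(argument=value, ...) on one line, values as JSON. drive_tool: Moves the arm, as the interface text tells. Shifts and turns lie within -1 to 1; 1 stands for 2.5 cm of shift or 6 degrees of turn. Its arguments: {"type":"object","properties":{"plan":{"type":"array","items":{"type":"array","items":{"type":"array","items":{"type":"number","minimum":-1,"maximum":1}}}},"grip":{"type":"number"},"force":{"type":"number"}},"required":["plan"]}

```bash
ls; mkdir -p pics; python3 - <<'E'
from rig import robot,camera,camera_model
import cv2,numpy as np
o=robot.get_obs();print(o)
for n in("side","top"):
    im=camera(n);cv2.imwrite(f"pics/{n}0.png",cv2.resize(im[:,:,::-1],(800,600),interpolation=cv2.INTER_CUBIC));np.save(f"{n}0.npy",im)
    m=camera_model(n);print(n,m)
E
```

```text
pics
{'time': 0.0, 'q': array([-1.29049056e+00,  5.28465806e-01,  1.43391132e+00,  1.75895140e-05,
        1.18137200e+00, -1.78500678e-01]), 'joint_velocities': array([0.00053805, 0.00199211, 0.00028413, 0.00095413, 0.00190056,
       0.00070902]), 'joint_torque': array([-4.25033213e-04, -4.40045929e+01, -1.76591992e+01,  6.34354027e-02,
        5.81469701e-02, -1.42283420e-04]), 'position': array([ 0.27672997, -0.56001347,  0.40376855]), 'tool_rot': array([ 9.73802469e-01,  2.27393026e-01, -4.67391153e-05, -1.07725313e-03]), 'ft_force': array([0.00465701, 0.50716169, 0.15413035]), 'moment': array([-0.03080716, -0.01531529,  0.01103947]), 'grip_width': 0.08747521173923688}
side {'K': array([[361.93704018,   0.        , 257.26559473],
       [  0.        , 361.93704018, 193.13177319],
       [  0.        ,   0.        ,   1.        ]]), 'world_to_cam': array([[-0.99859317, -0.05167303,  0.01189883,  0.50906357],
       [ 0.03471294, -0.46742503,  0.88335092, -0.13610257],
       [-0.04008361,  0.88252124,  0.46856117, -1.03250666],
       [ 0.        ,  0.        ,  0.        ,  1.        ]])}
top {'K': array([[368.19985448,   0.        , 260.86460274],
       [  0.        , 368.19985448, 190.04438412],
       [  0.        ,   0.        ,   1.        ]]), 'world_to_cam': array([[-0.0078345 , -0.99996001,  0.00431322,  0.02059021],
       [ 0.99600981, -0.00741994,  0.08893483, -0.54588961],
       [-0.08889927,  0.00499277,  0.99602811, -1.07430252],
       [ 0.        ,  0.        ,  0.        ,  1.        ]])}
```

View pics/side0.png

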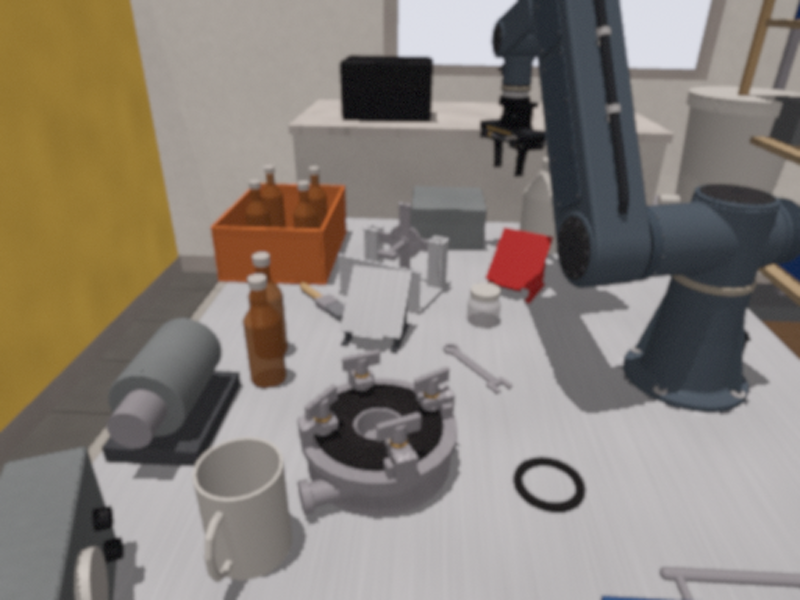

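View pics/top0.png

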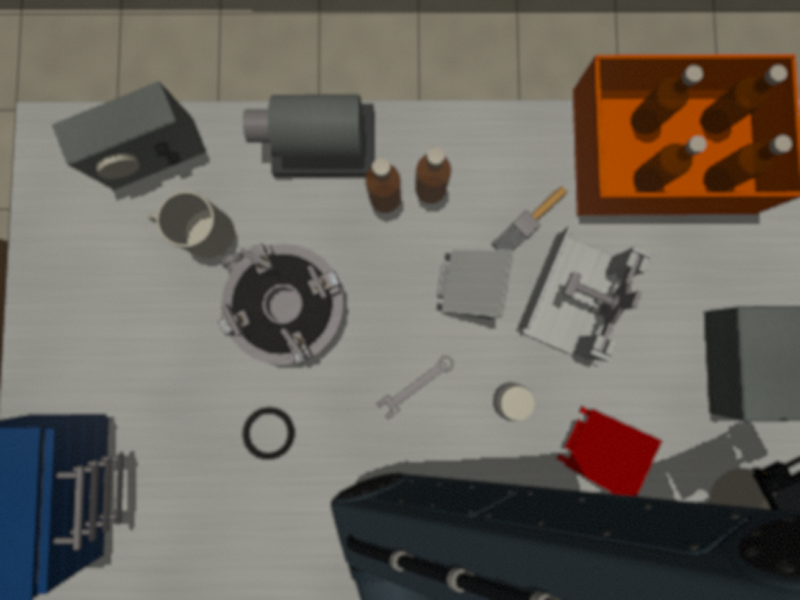

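The side view shows the rack with the cover near (400,240), the grey rest at (375,305), the port at (380,435), and the red decoy rest at (520,262). The top view shows the port at (283,305), the rest at (475,285), and the rack with the cover at (590,290). Next I'll take closer crops.

```bash
cat > h.py <<'E'
import numpy as np,cv2
from rig import robot,camera,camera_model
def ray(n,u,v):
    m=camera_model(n);K=m["K"];T=m["world_to_cam"]
    d=np.array([(u-K[0,2])/K[0,0],-(v-K[1,2])/K[1,1],-1.0]);R=T[:3,:3]
    return -R.T@T[:3,3],R.T@d
def onz(n,u,v,z):
    o,d=ray(n,u,v);return o+d*(z-o[2])/d[2]
def proj(n,p):
    m=camera_model(n);K=m["K"];T=m["world_to_cam"];c=T[:3,:3]@np.asarray(p,float)+T[:3,3]
    return np.array([K[0,2]-K[0,0]*c[0]/c[2],K[1,2]+K[1,1]*c[1]/c[2]])
def tri(a,b):
    (o1,d1),(o2,d2)=ray("top",*a),ray("side",*b)
    s=np.linalg.lstsq(np.c_[d1,-d2],o2-o1,rcond=None)[0]
    p,q=o1+s[0]*d1,o2+s[1]*d2
    return (p+q)/2,np.linalg.norm(p-q)
def crop(im,x0,y0,x1,y1,f,k):
    c=cv2.resize(im[y0:y1,x0:x1,::-1],None,fx=k,fy=k,interpolation=cv2.INTER_CUBIC)
    for x in range((x0//20+1)*20,x1,20):
        cv2.putText(c,str(x),((x-x0)*k,8),0,.35,(0,0,255));cv2.line(c,((x-x0)*k,10),((x-x0)*k,16),(0,0,255))
    for y in range((y0//20+1)*20,y1,20):
        cv2.putText(c,str(y),(0,(y-y0)*k),0,.35,(0,0,255));cv2.line(c,(0,(y-y0)*k),(6,(y-y0)*k),(0,0,255))
    cv2.imwrite(f,c)
E
python3 - <<'E'
from h import *
t=np.load("top0.npy");s=np.load("side0.npy")
crop(t,275,140,425,240,"pics/t_rack.png",5)
crop(t,130,145,240,245,"pics/t_port.png",6)
crop(s,200,110,320,230,"pics/s_rack.png",5)
crop(s,180,215,300,330,"pics/s_port.png",5)
E
```

```text
(no output)
```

View pics/t_rack.png

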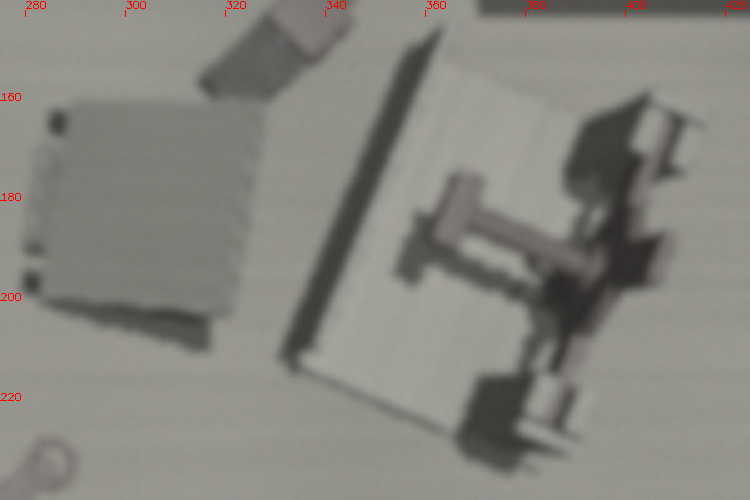

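View pics/t_port.png

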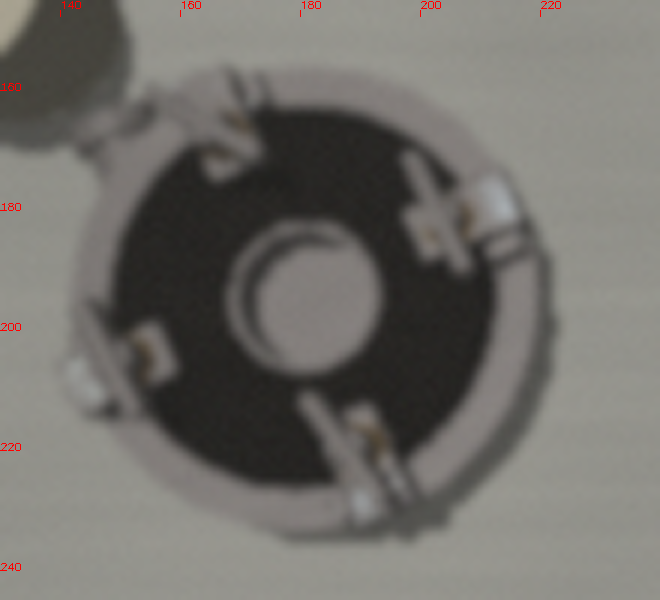

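View pics/s_rack.png

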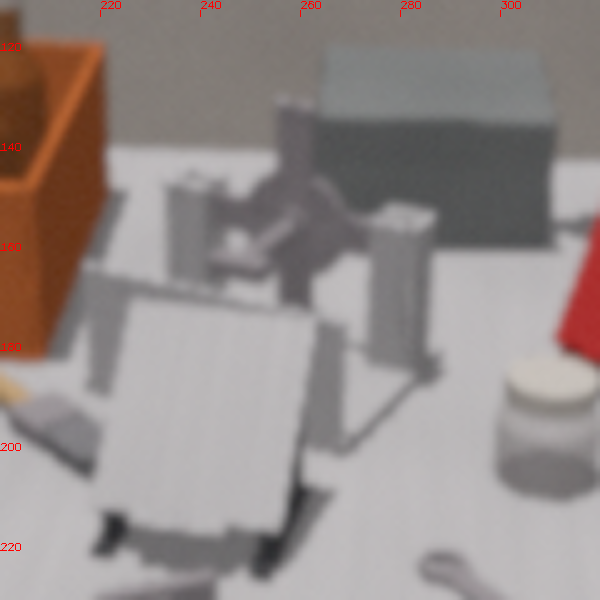

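View pics/s_port.png

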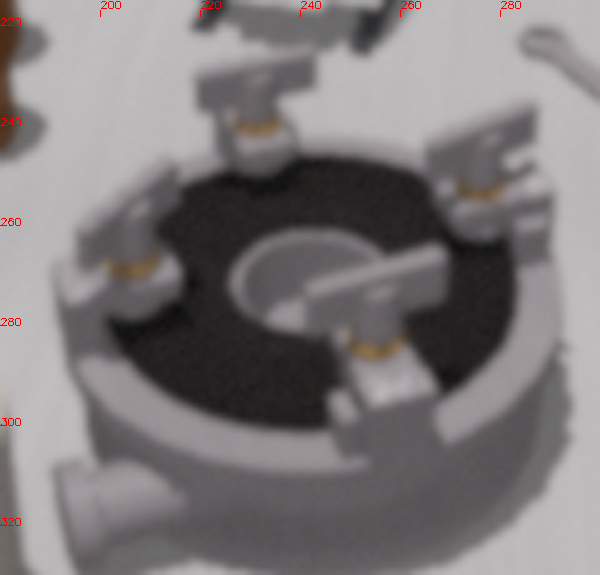

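```bash
python3 - <<'E'
from h import *
np.set_printoptions(precision=4,suppress=True)
t=np.load("top0.npy");s=np.load("side0.npy")
def gas(im,n,box):
    x0,y0,x1,y1=box;g=(im.max(2)<70).astype(np.uint8);m=np.zeros_like(g);m[y0:y1,x0:x1]=g[y0:y1,x0:x1]
    c=max(cv2.findContours(m,0,1)[0],key=cv2.contourArea);h=cv2.convexHull(c)
    W=np.array([onz(n,*p[0],.07)[:2] for p in h]);
    (cx,cy),r=cv2.minEnclosingCircle((W*1000).astype(np.float32))
    A=np.c_[2*W,np.ones(len(W))];a=np.linalg.lstsq(A,(W**2).sum(1),rcond=None)[0]
    print(n,"encl",cx,cy,r,"lsq",a[:2],np.sqrt(a[2]+a[0]**2+a[1]**2))
gas(t,"top",(140,155,225,235)); gas(s,"side",(190,235,290,312))
for n,L in {"top":[(328.5,160),(321,204),(283,199.5),(288.5,160.5)],"side":[(226,169),(262,174),(255,217),(219.5,213)]}.items():
    print(n,[onz(n,*p,z) for p,z in zip(L,(.1268,.1268,.030,.030))])
# rest order differs: top L: +x upper, -x upper, -x lower, +x lower ; side: left= +x
for a,b in zip([(328.5,160),(321,204),(283,199.5),(288.5,160.5)],[(226,169),(262,174),(255,217),(219.5,213)]): print("rest",*tri(a,b))
print("handle",onz("top",366.4,181.3,.112),)
print("floor corners wall side", onz("top",333,214,0.1),onz("top",362,146,.1))
# post tops
for a in [(405,166),(385,221)]: print("post",onz("top",*a,.125))
print("post side",onz("side",239,147,.125),onz("side",281,152,.125))
print("ear tip side",onz("side",256.5,131,.196), "top",onz("top",406,188,.196))
E
```

```text
top encl 533.2684326171875 248.99415588378906 93.0351333618164 lsq [0.5327 0.2485] 0.09041177106568514
side encl 530.9817504882812 248.46029663085938 93.22602844238281 lsq [0.5314 0.2476] 0.09045455948272511
top [array([ 0.6177, -0.1681,  0.1268]), array([ 0.4979, -0.1449,  0.1268]), array([ 0.5169, -0.0489,  0.03  ]), array([ 0.6336, -0.0669,  0.03  ])]
side [array([ 0.6193, -0.1692,  0.1268]), array([ 0.5039, -0.1405,  0.1268]), array([ 0.5192, -0.0438,  0.03  ]), array([ 0.6277, -0.0592,  0.03  ])]
rest [ 0.6184 -0.168   0.1273] 0.0014549014643366364
rest [ 0.501  -0.1453  0.1244] 0.006072340370354576
rest [ 0.5183 -0.0491  0.0267] 0.0023131060541678673
rest [ 0.6317 -0.0674  0.0253] 0.005301202523307942
handle [ 0.5602 -0.2739  0.112 ]
floor corners wall side [ 0.4713 -0.182   0.1   ] [ 0.6614 -0.2684  0.1   ]
post [ 0.6   -0.377  0.125]
post [ 0.4509 -0.3167  0.125 ]
post side [ 0.5976 -0.3723  0.125 ] [ 0.4441 -0.335   0.125 ]
ear tip side [ 0.5328 -0.347   0.196 ] top [ 0.5332 -0.3486  0.196 ]
```

```bash
python3 - <<'E'
from h import *
t=np.load("top0.npy");s=np.load("side0.npy")
g=lambda im:np.clip(255*(im/255.)**.55,0,255).astype(np.uint8)
crop(g(t),355,150,420,200+35,"pics/t_c.png",8)
crop(g(s),210,120,290,210,"pics/s_c.png",8)
E
```

```text
(no output)
```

View pics/t_c.png

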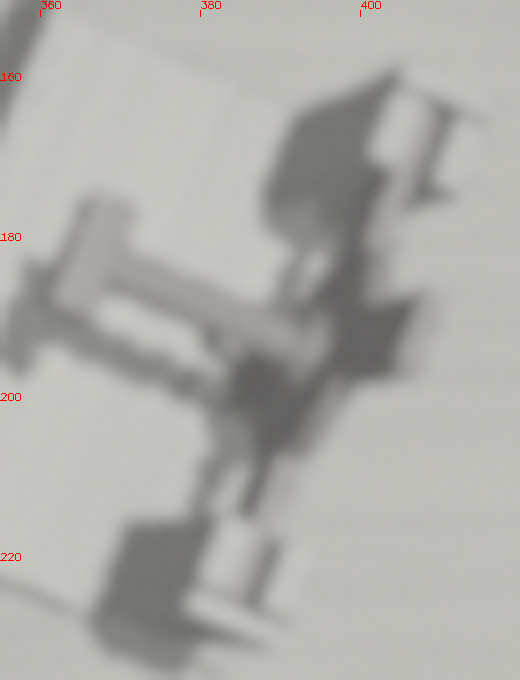

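View pics/s_c.png

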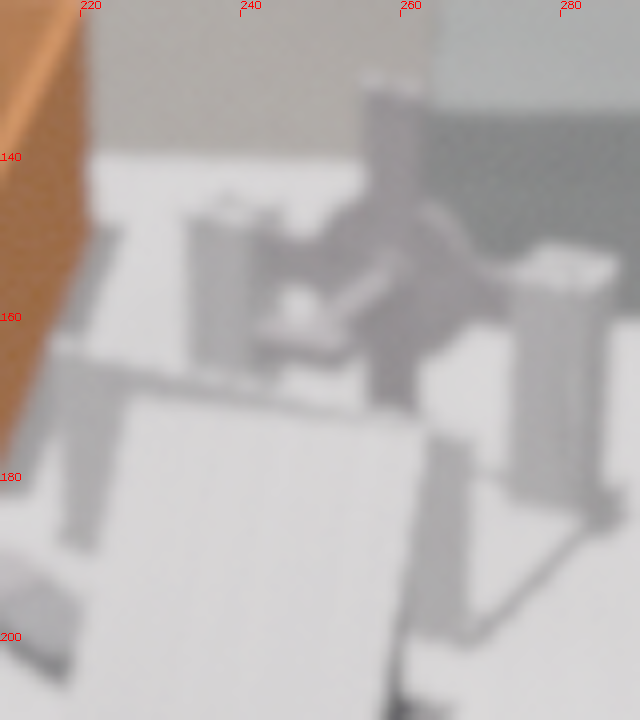

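```bash
python3 - <<'E'
from h import *
np.set_printoptions(precision=4,suppress=True)
T=lambda x,y,z:onz("top",355+x/8,150+y/8,z)
S=lambda x,y,z:onz("side",210+x/8,120+y/8,z)
def d(n,a,b): v=b-a;print(n,(a+b)/2,"len",np.linalg.norm(v),"ang",np.degrees(np.arctan2(v[1],v[0])))
d("eartop T",T(408,378,.196),T(433,290,.196))
d("bar top T",T(70,305,.112),T(108,195,.112))
d("post T",T(310,345,.11),T(110,268,.112))
d("sideear T (z=.118)",T(272,500,.118),T(385,190,.118))
d("eartop S back edge",S(365,80,.196),S(436,90,.196))
d("bar S top face",S(335,328,.112),S(255,322,.112))
d("bar S bottomedge",S(350,365,.096),S(260,350,.096))
d("posts S",S(565,255,.125),S(232,200,.125))
d("disc T",T(275,455,.104),T(380,250,.104))
# wall
d("wall top S",S(470,440,.1),S(55,350,.1))
d("wall bot S",S(465,645,.0),S(70,550,.0))
d("plate right edge T", onz("top",333,213.5,0),onz("top",362,229,0))
E
```

```text
eartop T [ 0.5237 -0.3522  0.196 ] len 0.029188752717686502 ang -18.143236991725527
bar top T [ 0.5604 -0.2732  0.112 ] len 0.04061635438072224 ang -20.711598136614935
post T [ 0.5406 -0.3145  0.111 ] len 0.07371115096907178 ang 68.56369083912914
sideear T (z=.118) [ 0.5267 -0.3523  0.118 ] len 0.11420522896506693 ang -22.08107477202316
eartop S back edge [ 0.5206 -0.3522  0.196 ] len 0.033637134114226565 ang 160.64097175756504
bar S top face [ 0.5614 -0.2775  0.112 ] len 0.035066465615560385 ang -6.329321093087878
bar S bottomedge [ 0.5573 -0.2797  0.096 ] len 0.04223944807146018 ang -18.17095871509829
posts S [ 0.5225 -0.3645  0.125 ] len 0.16436798922023638 ang -20.278720173455113
disc T [ 0.5251 -0.357   0.104 ] len 0.08100527658579784 ang -28.99760385736536
wall top S [ 0.5741 -0.2311  0.1   ] len 0.1971348493913918 ang -23.26138703008111
wall bot S [ 0.573  -0.2383  0.    ] len 0.1945580071897183 ang -22.621489134592917
plate right edge T [ 0.4514 -0.2454  0.    ] len 0.09876955484020497 ang -118.72968443573863
```

```bash
cat > kin.py <<'E'
import numpy as np
from scipy.spatial.transform import Rotation as R
def wr(Rt,q1,p):  # p=q2+q3
    M=(R.from_euler('z',q1)*R.from_euler('y',p)).inv()*Rt*R.from_euler('z',np.pi/2).inv()
    a=M.as_euler('ZYZ'); b=np.array([a[0]+np.pi,-a[1],a[2]+np.pi]); w=lambda v:np.degrees((v+np.pi)%(2*np.pi)-np.pi)
    return w(a),w(b)
def frame(z,y):
    z=np.array(z,float);y=np.array(y,float);z/=np.linalg.norm(z);y-=z*(y@z);y/=np.linalg.norm(y)
    return R.from_matrix(np.c_[np.cross(y,z),y,z])
E
python3 - <<'E'
from kin import *
np.set_printoptions(precision=1,suppress=True)
r=R.from_quat([.9738,.22739,0,-.00108]);print(wr(r,-1.2905,.5285+1.4339))
d=np.array([np.sin(np.radians(10)),np.cos(np.radians(10)),0]);k=np.array([0,0,1.])
for pd in(95,110,125):
  p=np.radians(pd)
  for s in(1,-1):
    yaw=np.radians(22.5);print(pd,s,"rack",wr(frame(-k,s*np.array([np.sin(yaw),np.cos(yaw),0])),np.radians(-34),p)[0],
     "rest ear",wr(frame(d-k,s*(d+k)),np.radians(-28),p), "rest handle",wr(frame(-d-k,s*(d-k)),np.radians(5),p))
E
```

```text
(array([  0. ,  67.7, -10.2]), array([-180. ,  -67.7,  169.8]))
95 1 rack [   0.    85.  -101.5] rest ear (array([  42.9,   99. , -106.4]), array([-137.1,  -99. ,   73.6])) rest handle (array([-43.5,  96.9, -75.8]), array([136.5, -96.9, 104.2]))
95 -1 rack [ 0.  85.  78.5] rest ear (array([42.9, 99. , 73.6]), array([-137.1,  -99. , -106.4])) rest handle (array([-43.5,  96.9, 104.2]), array([136.5, -96.9, -75.8]))
110 1 rack [   0.    70.  -101.5] rest ear (array([  42.3,   87.9, -116.6]), array([-137.7,  -87.9,   63.4])) rest handle (array([-43.2,  86. , -65.5]), array([136.8, -86. , 114.5]))
110 -1 rack [ 0.  70.  78.5] rest ear (array([42.3, 87.9, 63.4]), array([-137.7,  -87.9, -116.6])) rest handle (array([-43.2,  86. , 114.5]), array([136.8, -86. , -65.5]))
125 1 rack [   0.    55.  -101.5] rest ear (array([  43.7,   76.9, -126.9]), array([-136.3,  -76.9,   53.1])) rest handle (array([-45. ,  75.2, -54.9]), array([135. , -75.2, 125.1]))
125 -1 rack [ 0.  55.  78.5] rest ear (array([43.7, 76.9, 53.1]), array([-136.3,  -76.9, -126.9])) rest handle (array([-45. ,  75.2, 125.1]), array([135. , -75.2, -54.9]))
```

drive_tool(plan=[[[0.5, 0.4, 0.2, 0, 0, 1], [0.62, 0.52, 0.2, 0, 0, 1], [0.62, 0.52, 0.2, 0, 0, 1], [0.62, 0.52, 0.2, 0, 0, 1], [0.62, 0.52, 0.2, 0, 0, 1], [0.62, 0.52, 0, 0, 0, 1], [0.62, 0.52, 0, 0, 0, 1], [0.62, 0.52, 0, 0, 0, 1]]], grip=0)

```text
time: 1.1
position: [0.3982, -0.4587, 0.4292]
tool_rot: [0.796, 0.605, 0.0, -0.001]
ft_force: [0.2, 0.6, 0.1]
grip_width: 0.087
```

drive_tool(plan=[[[0.62, 0.52, 0, 0, 0, 1], [0.62, 0.52, 0, 0, 0, 1], [0.62, 0.52, 0, 0, 0, 1], [0.62, 0.52, 0, 0, 0, 1], [0.62, 0.52, 0, 0, 0, 1], [0.62, 0.52, 0, 0, 0, 1], [0.62, 0.52, 0, 0, 0, 1], [0.62, 0.52, 0, 0, 0, 1]]])

```text
time: 2.1
position: [0.5222, -0.3548, 0.4291]
tool_rot: [0.481, 0.877, 0.0, -0.001]
ft_force: [0.3, 0.2, -0.3]
grip_width: 0.0872
```

drive_tool(plan=[[[0.07, 0.12, 0, 0, 0, 1], [0, 0, -0.4, 0, 0, 1], [0, 0, -0.4, 0, 0, 1], [0, 0, -0.2, 0, 0, 1], [0, 0, 0, 0, 0, 1], [0, 0, 0, 0, 0, 0.87], [0, 0, 0, 0, 0, 0]]])

```text
time: 2.98
position: [0.5235, -0.3522, 0.4042]
tool_rot: [0.196, 0.981, 0.0, -0.0]
ft_force: [-0.0, 0.3, 0.7]
grip_width: 0.0871
```

```bash
cat >> h.py <<'E'
def st():
    np.set_printoptions(precision=4,suppress=True)
    from scipy.spatial.transform import Rotation as R
    o=robot.get_obs();M=R.from_quat(o["tool_rot"]).as_matrix()
    print("t",o["time"],"tcp",o["position"],"grasp",o["position"]+.164*M[:,2],"\nz",M[:,2],"y",M[:,1],"yang",np.degrees(np.arctan2(M[1,1],M[0,1])),"\nF",o["ft_force"],"M",o["moment"],"w",o["grip_width"],"q",np.degrees(o["q"]))
    return o,M
def snap(n,f,box=None,k=5):
    im=camera(n);np.save("last_%s.npy"%n,im)
    if box: crop(im,*box,"pics/"+f,k)
    else: cv2.imwrite("pics/"+f,cv2.resize(im[:,:,::-1],(800,600),interpolation=cv2.INTER_CUBIC))
    return im
E
python3 - <<'E'
from h import *
st()
snap("side","s1.png",(190,70,310,190),5);snap("top","t1.png",(340,110,460,230),5)
E
```

```text
t 2.975 tcp [ 0.5235 -0.3522  0.4042] grasp [ 0.5233 -0.3521  0.2402] 
z [-0.0008  0.0008 -1.    ] y [0.3835 0.9235 0.0005] yang 67.44700234921177 
F [-0.0362  0.2943  0.6938] M [ 0.1211 -0.1828  0.0603] w 0.08712266931330127 q [ -44.0676   30.7345   81.2002    0.0014   68.1336 -111.5151]
```

View pics/s1.png

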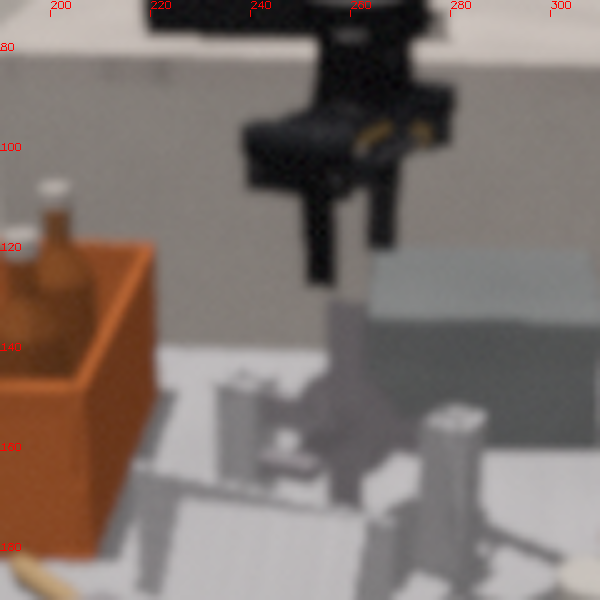

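View pics/t1.png

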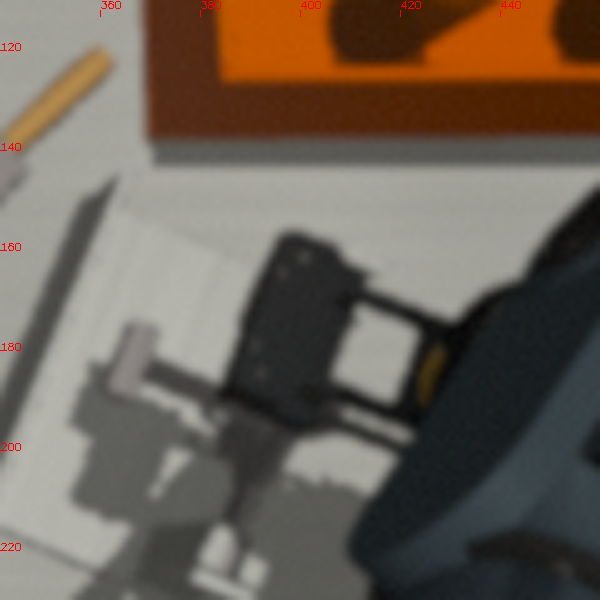

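drive_tool(plan=[[[0, 0, -0.5, 0, 0, 0], [0, 0, -0.6, 0, 0, 0], [0, 0, -0.6, 0, 0, 0], [0, 0, -0.59, 0, 0, 0], [0, 0, 0, 0, 0, 0]]])

```text
time: 3.7
position: [0.5232, -0.352, 0.3454]
tool_rot: [0.195, 0.981, 0.001, -0.002]
ft_force: [-0.5, -0.6, -0.0]
grip_width: 0.087
```

drive_tool(plan=[[[0, 0, 0, 0, 0, 0], [0, 0, 0, 0, 0, 0], [0, 0, 0, 0, 0, 0], [0, 0, 0, 0, 0, 0], [0, 0, 0, 0, 0, 0], [0, 0, 0, 0, 0, 0]]], grip=1, force=50)

```text
time: 4.45
position: [0.5235, -0.3523, 0.3476]
tool_rot: [0.195, 0.981, -0.0, 0.0]
ft_force: [-0.3, -0.3, -0.4]
grip_width: 0.0356
```

```bash
python3 - <<'E'
from h import *
st()
snap("side","s2.png",(190,70,310,190),5)
E
```

```text
t 4.45 tcp [ 0.5235 -0.3523  0.3476] grasp [ 0.5236 -0.3524  0.1836] 
z [ 0.0001 -0.0001 -1.    ] y [ 0.3826  0.9239 -0.0001] yang 67.50353447671037 
F [-0.3028 -0.3174 -0.419 ] M [ 0.0831 -0.11    0.0125] w 0.03560239462442188 q [ -44.0708   34.4413   84.2829   -0.001    61.2697 -111.5739]
```

View pics/s2.png

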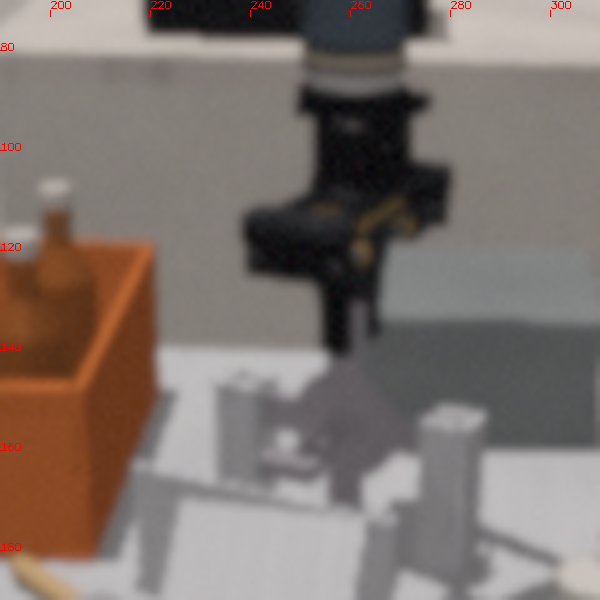

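drive_tool(plan=[[[0, 0, 0, 0, 0, 0], [0, 0, 0, 0, 0, 0], [0, 0, 0, 0, 0, 0], [0, 0, 0, 0, 0, 0], [0, 0, 0, 0, 0, 0]]])

```text
time: 5.12
position: [0.5234, -0.3527, 0.3475]
tool_rot: [0.195, 0.981, -0.0, -0.0]
ft_force: [-1.8, -1.3, -0.2]
grip_width: 0.0075
```

```bash
python3 - <<'E'
from h import *
st()
E
```

```text
t 5.125 tcp [ 0.5234 -0.3527  0.3475] grasp [ 0.5234 -0.3528  0.1835] 
z [-0.0001 -0.0005 -1.    ] y [ 0.3831  0.9237 -0.0005] yang 67.47184269060386 
F [-1.754  -1.3195 -0.2378] M [-0.2909  0.0463 -0.4331] w 0.0075194778989892104 q [ -44.097    34.4512   84.2759   -0.0277   61.259  -111.5555]
```

drive_tool(plan=[[[0, 0, 0.3, 0, 0, 0], [0, 0, 0.6, 0, 0, 0], [0, 0, 0.6, 0, 0, 0], [0, 0, 0.7, 0, 0, 0], [0, 0, 0.7, 0, 0, 0], [0, 0, 0.7, 0, 0, 0], [0, 0, 0.7, 0, 0, 0], [0, 0, 0.5, 0, 0, 0]]])

```text
time: 6.12
position: [0.5237, -0.352, 0.4695]
tool_rot: [0.195, 0.981, -0.0, 0.001]
ft_force: [0.1, 0.1, -4.8]
grip_width: 0.0074
```

```bash
python3 - <<'E'
from h import *
st()
snap("side","s3.png",(180,50,320,170),5)
E
```

```text
t 6.125 tcp [ 0.5237 -0.352   0.4695] grasp [ 0.5239 -0.3521  0.3055] 
z [ 0.0016 -0.001  -1.    ] y [ 0.3821  0.9241 -0.0003] yang 67.53644781929977 
F [ 0.074   0.1482 -4.8022] M [ 0.0144 -0.1116  0.032 ] w 0.007374882546272429 q [ -44.0438   27.1195   76.7725    0.0259   76.0025 -111.5866]
```

View pics/s3.png

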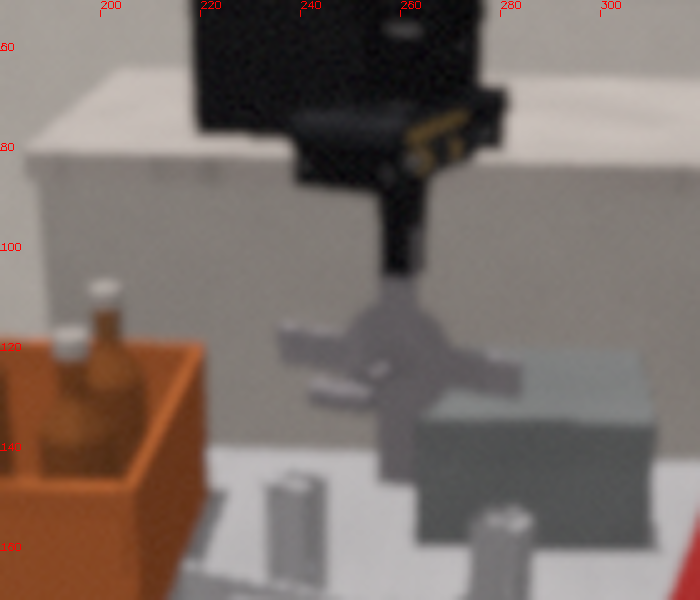

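drive_tool(plan=[[[0.05, 0.3, 0, 0, 0, 1], [0.07, 0.4, 0, 0, 0, 1.0], [0.08, 0.45, 0, 0.923, -0.163, 0.08], [0.08, 0.45, 0, 0.923, -0.163, 0], [0.08, 0.45, 0, 0.923, -0.163, 0], [0.08, 0.45, 0, 0.923, -0.163, 0], [0.08, 0.45, 0, 0.923, -0.163, 0], [0.08, 0.45, 0, 0.923, -0.163, 0]]])

```text
time: 7.18
position: [0.5386, -0.2672, 0.4676]
tool_rot: [0.083, 0.953, 0.289, 0.025]
ft_force: [0.0, 0.5, -5.2]
grip_width: 0.0075
```

drive_tool(plan=[[[0.08, 0.45, 0, 0.923, -0.163, 0], [0.08, 0.45, 0, 0.923, -0.163, 0], [0.07, 0.03, -0.4, 0, 0, 0], [0, 0, -0.7, 0, 0, 0], [0, 0, -0.8, 0, 0, 0], [0, 0, -0.5, 0, 0, 0], [0, 0, 0, 0, 0, 0]]])

```text
time: 8.05
position: [0.5441, -0.2441, 0.4058]
tool_rot: [0.081, 0.92, 0.382, 0.032]
ft_force: [-0.3, 0.4, -4.2]
grip_width: 0.0076
```

```bash
python3 - <<'E'
from h import *
o,M=st()
print("cover centre est",o["position"]+.243*M[:,2]-.004*M[:,1])
snap("side","s4.png",(170,80,310,230),5);snap("top","t4.png",(250,120,400,240),5)
E
```

```text
t 8.05 tcp [ 0.5441 -0.2441  0.4058] grasp [ 0.5639 -0.1297  0.29  ] 
z [ 0.1208  0.6976 -0.7063] y [0.125  0.6951 0.7079] yang 79.80720572486148 
F [-0.2569  0.4487 -4.1519] M [-1.0805 -0.0224 -0.0766] w 0.007619987733531059 q [ -42.2055   32.3936   84.2872   36.728    91.2399 -130.7353]
cover centre est [ 0.573  -0.0774  0.2314]
```

View pics/s4.png

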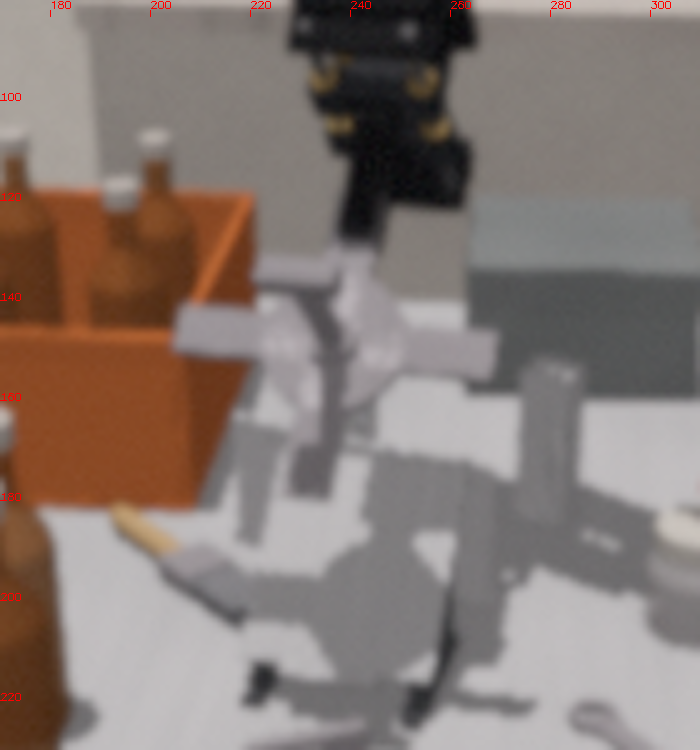

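View pics/t4.png

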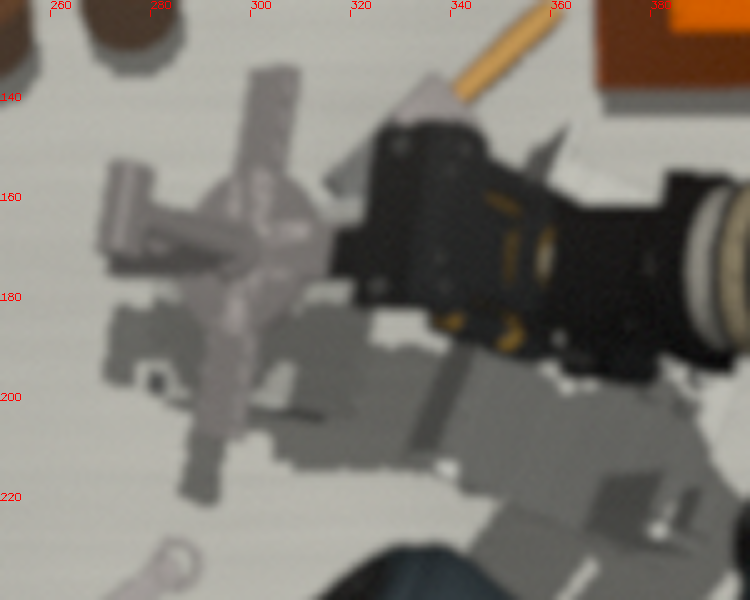

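```bash
python3 - <<'E'
from h import *
print(onz("top",300,170,.234), proj("top",[.573,-.0774,.234]))
print("side mid", proj("side",[.573,-.0774,.234]))
E
```

```text
[ 0.57539906 -0.07780303  0.234     ] [299.85093982 170.98211729]
side mid [237.15602884 147.92409827]
```

drive_tool(plan=[[[-0.02, 0, -0.6, 0, 0, 0], [-0.02, 0, -0.9, 0, 0, 0], [-0.02, 0, -0.9, 0, 0, 0], [0, 0, -0.89, 0, 0, 0], [-0.07, -0.4, -0.4, 0, 0, 0], [-0.1, -0.55, -0.56, 0, 0, 0], [-0.1, -0.55, -0.56, 0, 0, 0], [0, 0, 0, 0, 0, 0]]])

```text
time: 9.15
position: [0.5357, -0.2834, 0.2861]
tool_rot: [0.082, 0.92, 0.381, 0.033]
ft_force: [0.5, 0.6, -3.1]
grip_width: 0.007
```

drive_tool(plan=[[[-0.02, -0.11, -0.11, 0, 0, 0], [-0.02, -0.11, -0.11, 0, 0, 0], [-0.02, -0.11, -0.11, 0, 0, 0], [0, 0, 0, 0, 0, 0]]])

```text
time: 9.65
position: [0.5346, -0.2898, 0.279]
tool_rot: [0.081, 0.92, 0.381, 0.033]
ft_force: [-0.3, -0.4, -4.3]
grip_width: 0.0077
```

```bash
python3 - <<'E'
from h import *
o,M=st()
print("cover centre est",o["position"]+.243*M[:,2]-.004*M[:,1])
snap("side","s5.png",(170,80,310,230),5);snap("top","t5.png",(250,120,400,240),5)
E
```

```text
t 9.65 tcp [ 0.5346 -0.2898  0.279 ] grasp [ 0.5547 -0.1757  0.163 ] 
z [ 0.1225  0.6962 -0.7073] y [0.1229 0.6965 0.7069] yang 79.99365313452402 
F [-0.3364 -0.4098 -4.2937] M [-1.2032  0.1436 -0.0242] w 0.007700197311965396 q [ -45.8425   43.1121   86.4077   35.3015   82.4945 -140.8896]
cover centre est [ 0.5639 -0.1234  0.1043]
```

View pics/s5.png

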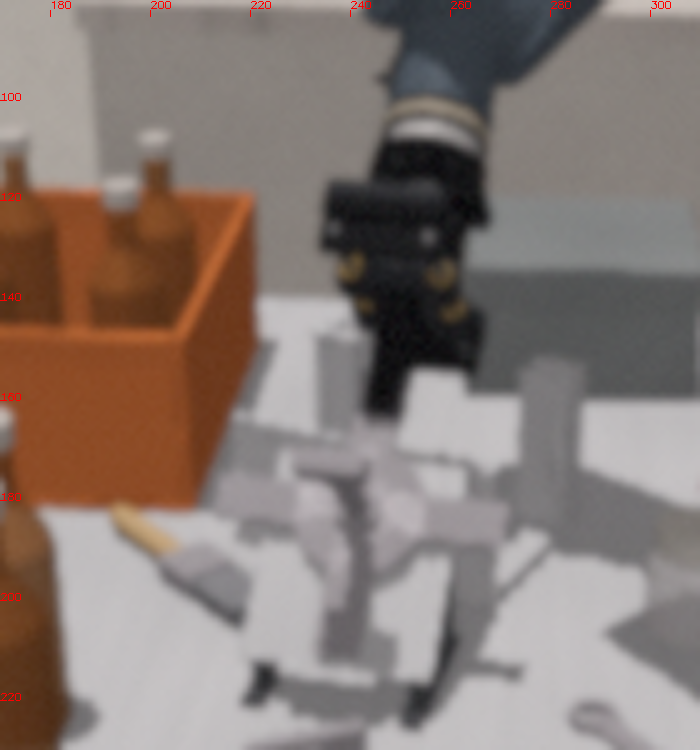

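View pics/t5.png

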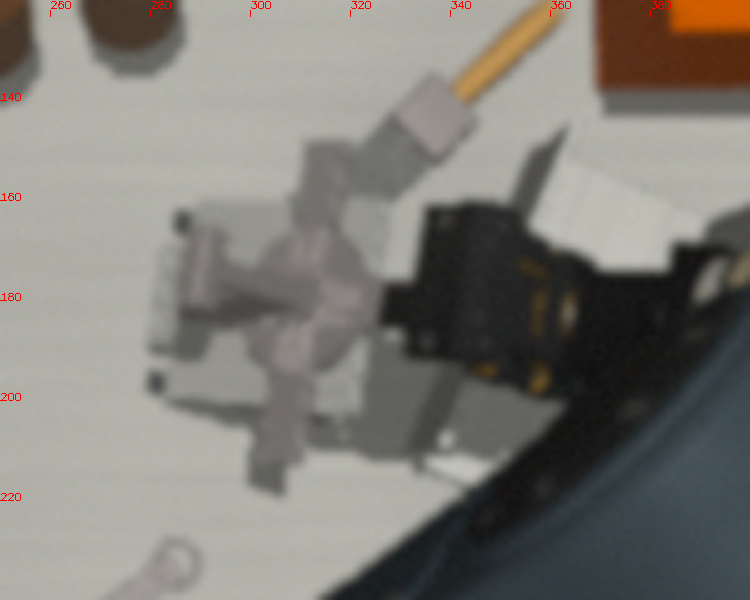

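drive_tool(plan=[[[-0.01, -0.05, -0.05, 0, 0, 0], [-0.01, -0.05, -0.05, 0, 0, 0], [-0.01, -0.05, -0.05, 0, 0, 0]]])

```text
time: 10.12
position: [0.5338, -0.2933, 0.2755]
tool_rot: [0.08, 0.92, 0.382, 0.033]
ft_force: [-0.3, 0.8, -0.6]
grip_width: 0.0075
```

```bash
python3 - <<'E'
from h import *
o,M=st()
E
```

```text
t 10.125 tcp [ 0.5338 -0.2933  0.2755] grasp [ 0.5538 -0.1789  0.1598] 
z [ 0.1224  0.6979 -0.7057] y [0.1227 0.6949 0.7086] yang 79.98336596076919 
F [-0.2501  0.7891 -0.6053] M [-0.225   0.0732  0.1224] w 0.00749947990926316 q [ -46.1283   43.5025   86.2536   35.2267   82.5453 -141.2098]
```

drive_tool(plan=[[[0, -0.03, -0.03, 0, 0, 0], [0, 0, 0, 0, 0, 0]]])

```text
time: 10.38
position: [0.5337, -0.294, 0.2748]
tool_rot: [0.08, 0.92, 0.382, 0.033]
ft_force: [-0.4, 1.9, 0.5]
grip_width: 0.0071
```

drive_tool(plan=[[[0, 0, 0, 0, 0, 0], [0, 0, 0, 0, 0, 0], [0, 0, 0, 0, 0, 0], [0, 0, 0, 0, 0, 0]]], grip=0.65)

```text
time: 10.88
position: [0.5339, -0.2945, 0.2746]
tool_rot: [0.081, 0.92, 0.381, 0.033]
ft_force: [0.4, 0.3, 0.0]
grip_width: 0.0295
```

```bash
python3 - <<'E'
from h import *
o,M=st()
snap("side","s6.png",(170,80,310,230),5)
E
```

```text
t 10.875 tcp [ 0.5339 -0.2945  0.2746] grasp [ 0.554  -0.1803  0.1586] 
z [ 0.1228  0.696  -0.7074] y [0.1228 0.6967 0.7068] yang 80.00244427292999 
F [0.365  0.29   0.0441] M [-0.3591 -0.0531 -0.0295] w 0.029475499793668387 q [ -46.1811   43.5907   86.1776   35.1406   82.4215 -141.2563]
```

View pics/s6.png

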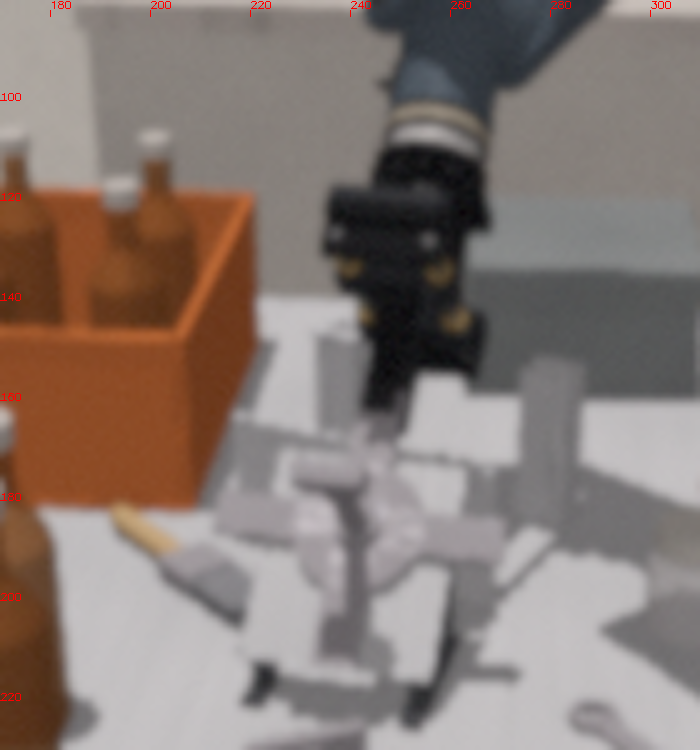

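drive_tool(plan=[[[-0.05, -0.3, 0.3, 0, 0, 0], [-0.1, -0.55, 0.56, 0, 0, 0], [-0.1, -0.55, 0.56, 0, 0, 0], [-0.05, -0.27, 0.6, 0, 0, 0], [0, 0, 0.9, -0.923, 0.163, 0], [0, 0.3, 0.9, -0.923, 0.163, 0], [0.1, 0.6, 0.9, -0.923, 0.163, 0], [0.17, 0.9, 0.9, -0.923, 0.163, 0]]], grip=0)

```text
time: 11.92
position: [0.5328, -0.2911, 0.4164]
tool_rot: [0.086, 0.977, 0.193, 0.017]
ft_force: [-0.2, 0.2, -0.0]
grip_width: 0.0866
```

drive_tool(plan=[[[0.17, 1, 0.6, -0.923, 0.163, 0], [0.17, 1, 0.4, -0.923, 0.163, 0], [0.17, 1, 0.1, -0.923, 0.163, 0], [0.17, 1, 0, -0.923, 0.163, 0], [0.17, 1, 0, -0.923, 0.163, 0], [0.17, 1, 0, -0.923, 0.163, 0], [0.17, 1, 0, -0.923, 0.163, 0], [0.17, 1, 0, -0.923, 0.163, 0]]])

```text
time: 12.92
position: [0.5668, -0.0902, 0.4433]
tool_rot: [0.086, 0.977, -0.196, -0.017]
ft_force: [0.2, 0.2, -1.0]
grip_width: 0.0868
```

drive_tool(plan=[[[0.17, 1, 0, -0.923, 0.163, 0], [0.17, 1, 0, -0.923, 0.163, 0], [0.17, 1, 0, -0.923, 0.163, 0], [0.17, 1, 0, -0.923, 0.163, 0], [0.17, 1, -0.4, 0, 0, 0], [0.17, 1, -0.4, 0, 0, 0], [0.17, 1, -0.4, 0, 0, 0], [0, 0.6, -0.4, 0, 0, 0]]])

```text
time: 13.92
position: [0.5968, 0.1, 0.4026]
tool_rot: [0.081, 0.92, -0.381, -0.033]
ft_force: [-0.5, -0.4, 0.7]
grip_width: 0.0873
```

```bash
python3 - <<'E'
from h import *
o,M=st()
snap("side","s7.png",(170,80,310,230),5);snap("top","t7.png",(230,120,380,240),5)
E
```

```text
t 13.925 tcp [0.5968 0.1    0.4026] grasp [ 0.5767 -0.0141  0.2865] 
z [-0.1227 -0.6959 -0.7075] y [ 0.1236  0.6967 -0.7067] yang 79.93860468234146 
F [-0.4911 -0.3515  0.7078] M [ 0.539  -0.207  -0.0454] w 0.0872931779521416 q [  6.8943  33.7698  82.032  -42.9489  82.9321 -60.1894]
```

View pics/s7.png

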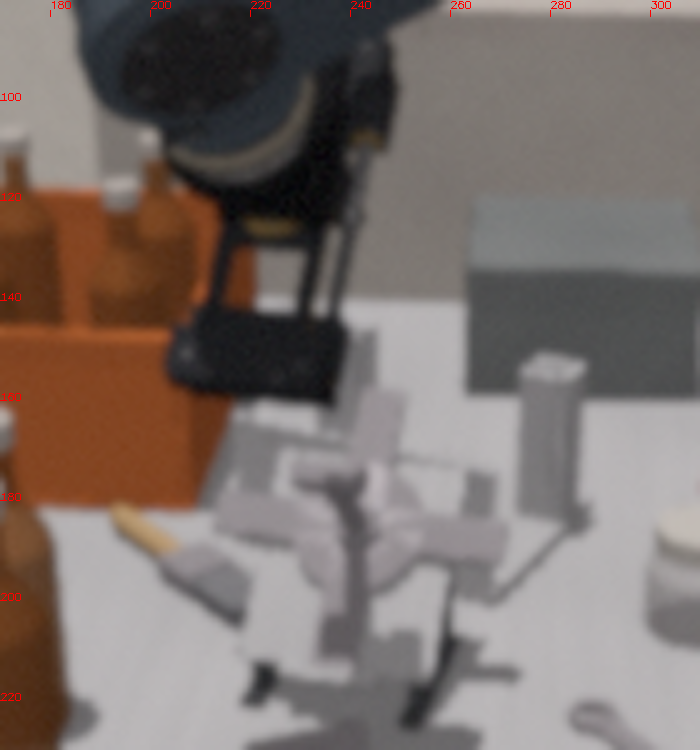

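View pics/t7.png

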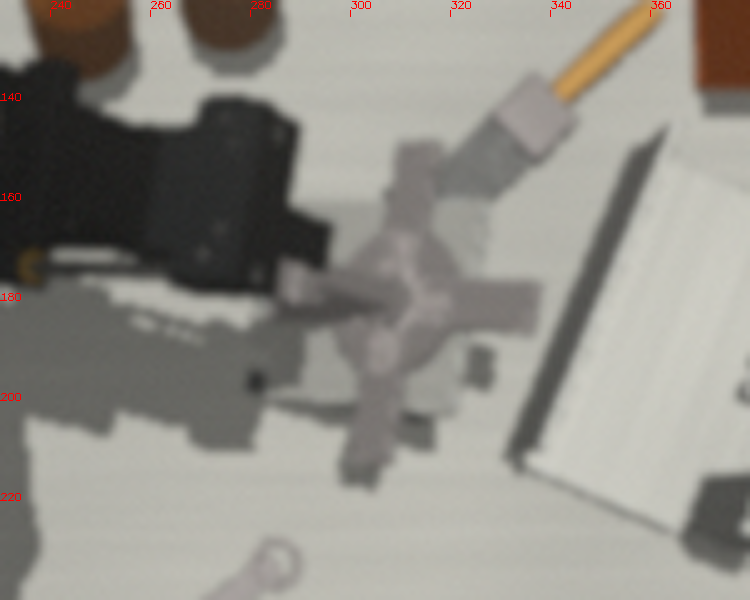

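```bash
python3 - <<'E'
from h import *
C=np.array([.5632,-.1282,.0999]);a=np.radians(10)
d=np.array([np.sin(a),np.cos(a),0]);k=np.array([0,0,1.]);x=np.array([d[1],-d[0],0]);y=(d-k)/2**.5;z=(d+k)/2**.5
for nm,p in {"ex+":C+.092*x+.008*z,"ex-":C-.092*x+.008*z,"ey-":C-.092*y+.008*z,"ey+":C+.092*y+.008*z,"bar+":C+.022*x+.099*z-.008*y,"bar-":C-.022*x+.099*z-.008*y,"bar+d":C+.022*x+.099*z+.008*y,"bar-d":C-.022*x+.099*z+.008*y}.items():
    t,s=proj("top",p),proj("side",p);print(nm,t,"crop",(t-[230,120])*5,s,"crop",(s-[170,80])*5)
E
```

```text
ex+ [316.20372583 148.24910597] crop [431.01862917 141.24552987] [213.64508509 178.84830528] crop [218.22542544 494.24152641]
ex- [305.98332646 213.34175995] crop [379.9166323  466.70879977] [271.43626562 185.39446437] crop [507.18132811 526.97232186]
ey- [339.43900117 181.80872382] crop [547.19500586 309.0436191 ] [247.30236836 154.67790898] crop [386.51184178 373.38954488]
ey+ [286.24464698 179.41658592] crop [281.22323488 297.0829296 ] [236.61337184 210.749571  ] crop [333.06685921 653.74785499]
bar+ [293.8390729  165.35226969] crop [319.19536452 226.76134845] [229.10706473 168.03131317] crop [295.53532363 440.15656584]
bar- [291.14131288 182.02016284] crop [305.70656438 310.1008142 ] [243.99588077 169.6139563 ] crop [369.97940383 448.06978151]
bar+d [289.17033675 165.31246699] crop [295.85168377 226.56233495] [228.04660993 173.23935542] crop [290.23304963 466.19677709]
bar-d [286.48565517 181.78253457] crop [282.42827586 308.91267285] [242.99151109 174.87211712] crop [364.95755546 474.36058559]
```

drive_tool(plan=[[[0.06, -0.05, -0.6, 0, 0, 0], [0.06, -0.05, -0.8, 0, 0, 0], [0.06, -0.05, -0.8, 0, 0, 0], [0.05, -0.05, -0.8, 0, 0, 0], [0, 0, -0.4, 0, 0, 0], [-0.08, -0.45, -0.46, 0, 0, 0], [-0.08, -0.45, -0.46, 0, 0, 0], [0, 0, 0, 0, 0, 0]]])

```text
time: 15.02
position: [0.5981, 0.0702, 0.2937]
tool_rot: [0.081, 0.92, -0.381, -0.035]
ft_force: [-0.8, -0.6, -0.5]
grip_width: 0.087
```

```bash
python3 - <<'E'
from h import *
o,M=st()
snap("side","s8.png",(190,110,290,210),6)
E
```

```text
t 15.025 tcp [0.5981 0.0702 0.2937] grasp [ 0.5774 -0.044   0.1777] 
z [-0.126  -0.6961 -0.7068] y [ 0.1226  0.6961 -0.7074] yang 80.0099755183789 
F [-0.771  -0.6345 -0.549 ] M [ 0.4342 -0.2686  0.0441] w 0.08702038038177999 q [  4.1674  41.4508  87.2963 -46.0005  72.2495 -52.6662]
```

View pics/s8.png

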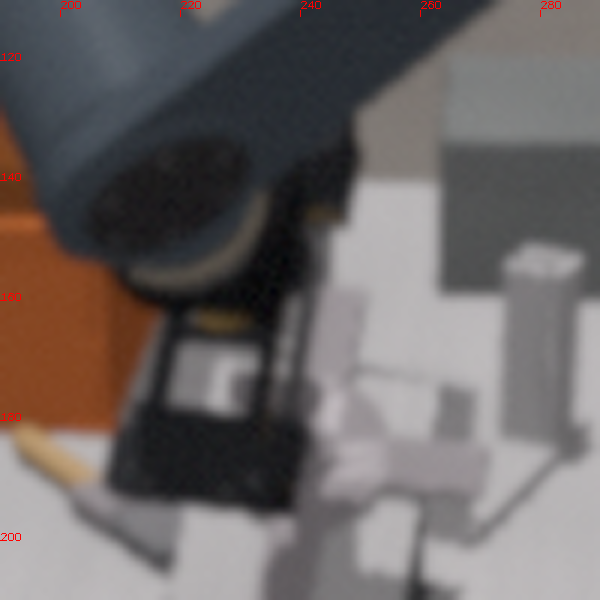

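drive_tool(plan=[[[-0.04, -0.22, -0.24, 0, 0, 0], [-0.04, -0.23, -0.25, 0, 0, 0], [-0.04, -0.23, -0.25, 0, 0, 0], [0, 0, 0, 0, 0, 0]]])

```text
time: 15.58
position: [0.5953, 0.0539, 0.2753]
tool_rot: [0.081, 0.92, -0.381, -0.034]
ft_force: [-0.5, -0.2, -0.9]
grip_width: 0.0873
```

drive_tool(plan=[[[0, 0, 0, 0, 0, 0], [0, 0, 0, 0, 0, 0], [0, 0, 0, 0, 0, 0], [0, 0, 0, 0, 0, 0], [0, 0, 0, 0, 0, 0], [0, 0, 0, 0, 0, 0], [0, 0, 0, 0, 0, 0], [0, 0, 0, 0, 0, 0]]], grip=1, force=55)

```text
time: 16.58
position: [0.5958, 0.0553, 0.2756]
tool_rot: [0.081, 0.921, -0.379, -0.033]
ft_force: [1.2, 1.0, -4.4]
grip_width: 0.0157
```

```bash
python3 - <<'E'
from h import *
o,M=st()
snap("side","s9.png",(190,110,290,210),6)
snap("top","t9.png",(230,120,350,220),6)
E
```

```text
t 16.575 tcp [0.5958 0.0553 0.2756] grasp [ 0.5758 -0.0584  0.1591] 
z [-0.1219 -0.6933 -0.7102] y [ 0.1241  0.6993 -0.704 ] yang 79.93276475407148 
F [ 1.1731  1.0224 -4.4425] M [ 1.3455 -0.4561  0.0855] w 0.015704718199163706 q [  2.7752  42.5656  88.7049 -47.1803  69.4072 -51.4792]
```

View pics/s9.png

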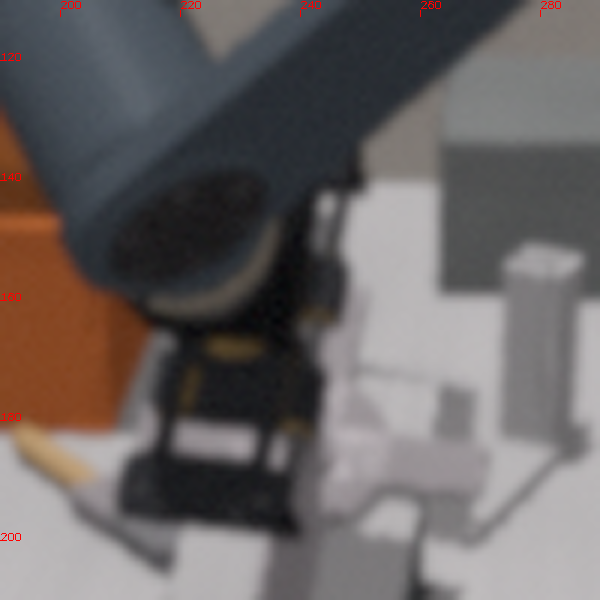

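View pics/t9.png

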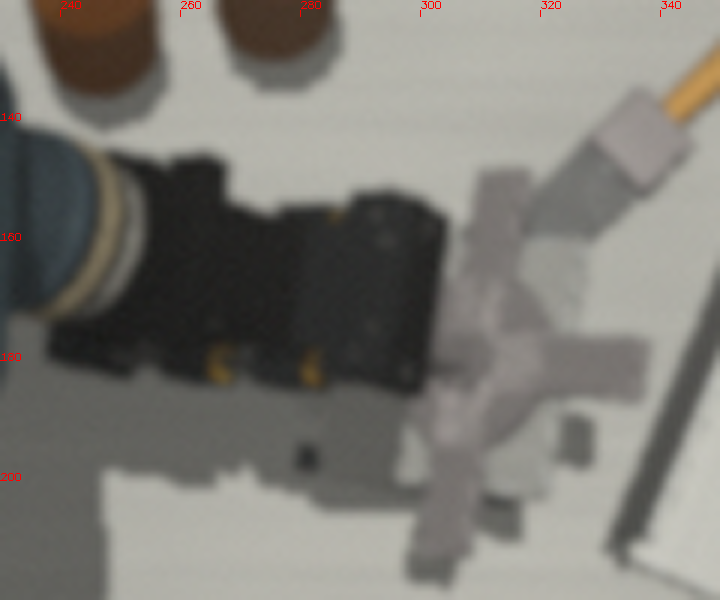

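```bash
python3 - <<'E'
from h import *
np.set_printoptions(precision=4,suppress=True)
for n,b in(("top",(140,150,225,235)),("side",(190,220,295,300))):
    im=np.load(n+"0.npy").astype(int);x0,y0,x1,y1=b
    m=((im[...,0]-im[...,2])>28).astype(np.uint8);mm=np.zeros_like(m);mm[y0:y1,x0:x1]=m[y0:y1,x0:x1]
    k,l,s,c=cv2.connectedComponentsWithStats(mm,connectivity=8)
    L=[]
    for i in range(1,k):
        if s[i,4]>=3:
            p=onz(n,*c[i],.1);v=p[:2]-[.532,.248];print(n,c[i],s[i,4],p,"r",np.hypot(*v),"ang",np.degrees(np.arctan2(v[1],v[0])))
E
```

```text
side [231.7222 240.2222] 18 [0.5621 0.1768 0.1   ] r 0.07732602197660558 ang -67.12895451079726
side [276.1333 253.3333] 15 [0.4573 0.22   0.1   ] r 0.07977843568498103 ang -159.42003558257267
side [206.6364 268.2727] 22 [0.6032 0.281  0.1   ] r 0.07842602733085213 ang 24.867678975134176
side [254.6071 284.4643] 28 [0.4995 0.3236 0.1   ] r 0.08231258229418856 ang 113.23916121008875
```

drive_tool(plan=[[[0.06, 0.35, 0.36, 0, 0, 0], [0.09, 0.5, 0.51, 0, 0, 0], [0.09, 0.5, 0.8, 0, 0, 0], [0, 0.3, 0.9, 0, 0, 0], [-0.1, 0.4, 0.9, 0.923, -0.163, 0], [-0.1, 0.4, 0.9, 0.923, -0.163, 0], [-0.1, 0.4, 0.9, 0.923, -0.163, 0], [-0.1, 0.4, 0.9, 0.923, -0.163, 0]]])

```text
time: 17.68
position: [0.5908, 0.1366, 0.4318]
tool_rot: [0.085, 0.977, -0.193, -0.018]
ft_force: [0.2, -0.0, -5.5]
grip_width: 0.0154
```

drive_tool(plan=[[[-0.3, 0.56, 0.25, 0.923, -0.163, 0], [-0.3, 0.56, 0.25, 0.923, -0.163, 0], [-0.3, 0.56, 0.25, 0.923, -0.163, 0], [-0.3, 0.56, 0.25, 0.923, -0.163, 0], [-0.3, 0.56, 0.25, 0, 0, -0.5], [-0.3, 0.56, 0.25, 0, 0, -0.5], [-0.3, 0.56, 0.25, 0, 0, -0.5], [-0.3, 0.54, 0.25, 0, 0, -0.52]]])

```text
time: 18.68
position: [0.5303, 0.2478, 0.4809]
tool_rot: [0.192, 0.981, -0.002, -0.001]
ft_force: [0.2, -0.8, -4.1]
grip_width: 0.0151
```

drive_tool(plan=[[[0, 0, 0, 0, 0, 0], [0, 0, 0, 0, 0, 0]]])

```text
time: 18.92
position: [0.5313, 0.2469, 0.4803]
tool_rot: [0.191, 0.982, -0.001, -0.0]
ft_force: [-0.2, -0.2, -4.8]
grip_width: 0.0156
```

```bash
python3 - <<'E'
from h import *
o,M=st()
snap("side","s10.png");snap("top","t10.png",(110,90,260,240),5)
E
```

```text
t 18.925 tcp [0.5313 0.2469 0.4803] grasp [0.5311 0.2467 0.3163] 
z [-0.0011 -0.0017 -1.    ] y [ 0.3751  0.927  -0.0019] yang 67.96995241122947 
F [-0.2044 -0.1615 -4.8126] M [ 0.0654 -0.0824 -0.0227] w 0.015636988120794285 q [ 14.0237  22.7573  82.4578  -0.0798  74.8681 -53.9253]
```

View pics/s10.png

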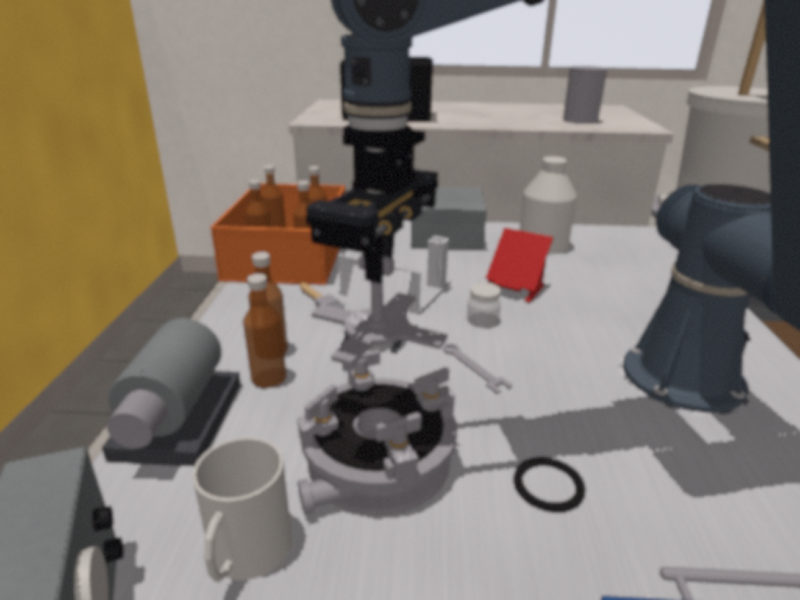

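View pics/t10.png

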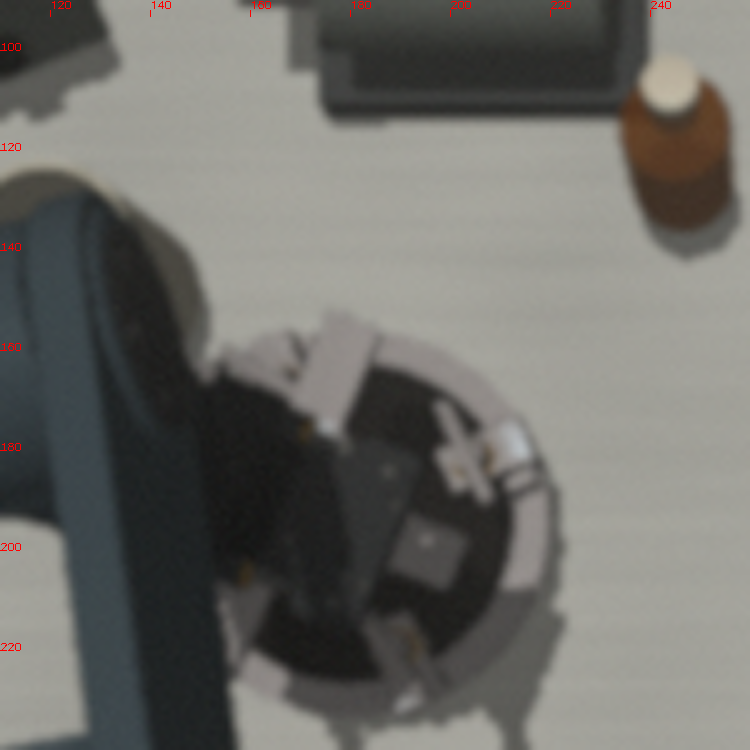

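```bash
python3 - <<'E'
from h import *
np.set_printoptions(precision=4,suppress=True)
im=np.load("last_top.npy")
crop(np.clip(255*(im/255.)**.55,0,255).astype(np.uint8),160,145,220,225,"pics/t10b.png",9)
s=np.load("last_side.npy");crop(s,190,160,300,250,"pics/s10b.png",7)
a=np.radians(67.97);y=np.array([np.cos(a),np.sin(a),0]);x=np.array([y[1],-y[0],0]);C=np.array([.5313,.2469,.4803-.2545+.008])
for nm,p in {"x+ tip":C+.092*x,"x+l":C+.092*x+.014*y,"x+r":C+.092*x-.014*y,"y- tip":C-.092*y,"y-l":C-.092*y+.014*x,"y-r":C-.092*y-.014*x}.items():
    t=proj("top",p);q=proj("side",p);print(nm,t,(t-[160,145])*9,"side",q,(q-[190,160])*7)
for n in ("y+ tip",): q=proj("side",C+.092*y);print(n,(q-[190,160])*7)
E
```

```text
x+ tip [180.4059 154.0752] [183.6527  81.6766] side [202.5894 196.6781] [ 88.1257 256.7465]
x+l [175.0897 151.9806] [135.8077  62.8252] side [198.9106 199.5746] [ 62.3741 277.0222]
x+r [185.7268 156.1717] [231.5408 100.5449] side [206.161 193.866] [113.1268 237.0618]
y- tip [200.9797 203.1474] [368.8173 523.3262] side [260.6133 187.6473] [494.2928 193.5313]
y-l [203.1995 197.7418] [388.7954 474.676 ] side [254.8899 186.3769] [454.229  184.6383]
y-r [198.754  208.5674] [348.7857 572.1063] side [266.4109 188.9342] [534.876  202.5395]
y+ tip [197.7621 485.1114]
```

View pics/t10b.png

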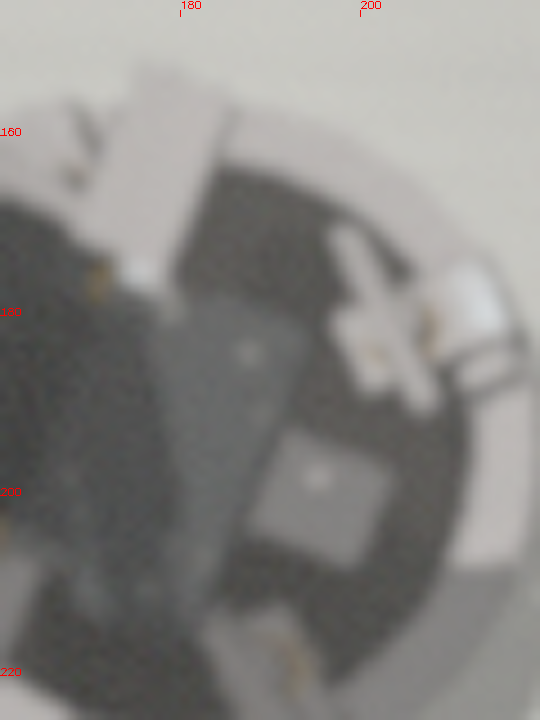

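View pics/s10b.png

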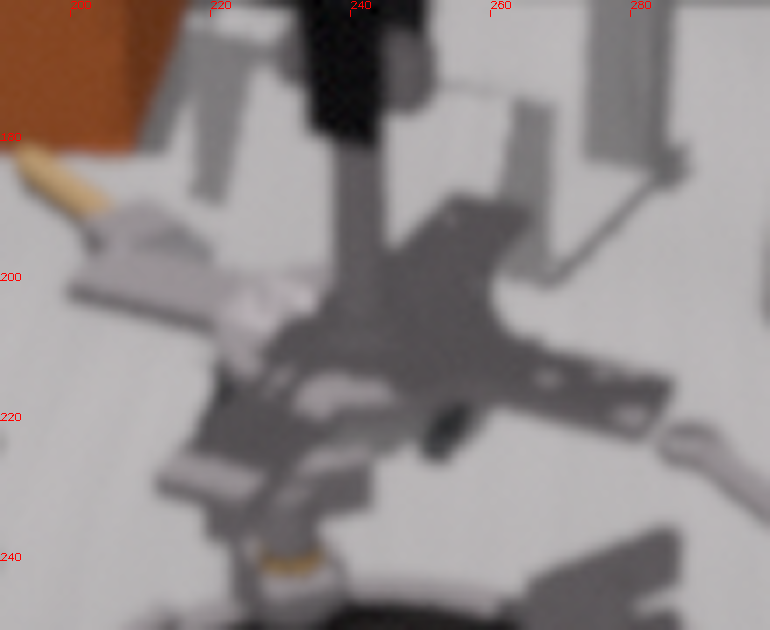

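drive_tool(plan=[[[0.03, 0.04, -0.5, 0, 0, 0], [0, 0, -0.8, 0, 0, 0], [0, 0, -0.8, 0, 0, 0], [0, 0, -0.7, 0, 0, 0], [0, 0, -0.2, 0, 0, 0], [0, 0, 0, 0, 0, 0]]])

```text
time: 19.77
position: [0.5325, 0.248, 0.4047]
tool_rot: [0.192, 0.981, -0.0, -0.001]
ft_force: [-0.6, 0.8, -4.0]
grip_width: 0.0156
```

```bash
python3 - <<'E'
from h import *
o,M=st()
snap("side","s11.png",(180,190,300,310),6);im=snap("top","t11.png",(130,140,240,240),6)
E
```

```text
t 19.775 tcp [0.5325 0.248  0.4047] grasp [0.5322 0.248  0.2407] 
z [-0.0015 -0.0002 -1.    ] y [ 0.377   0.9262 -0.0008] yang 67.85493552466457 
F [-0.6479  0.7827 -4.006 ] M [ 0.1134 -0.0763  0.0163] w 0.01562189987657765 q [ 14.0784  27.3281  87.6172   0.01    65.1412 -53.7807]
```

View pics/s11.png

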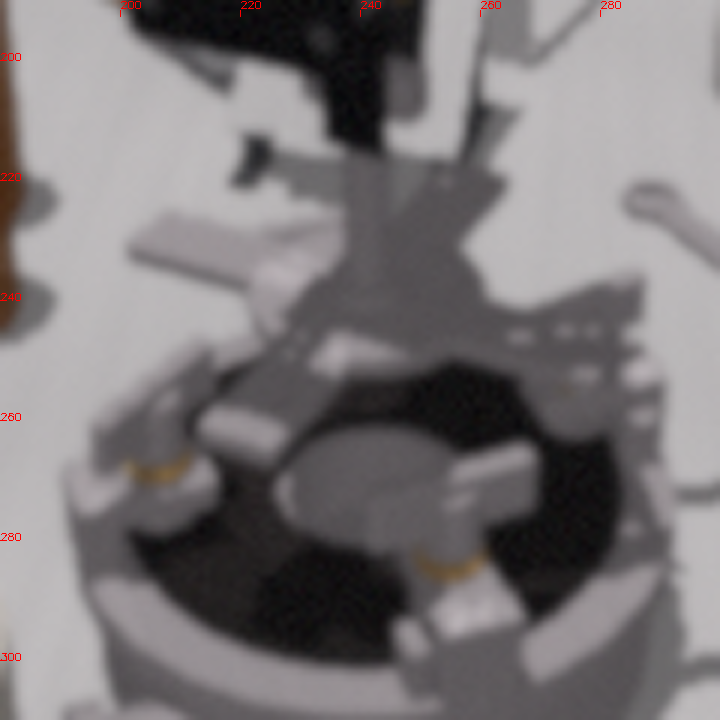

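View pics/t11.png

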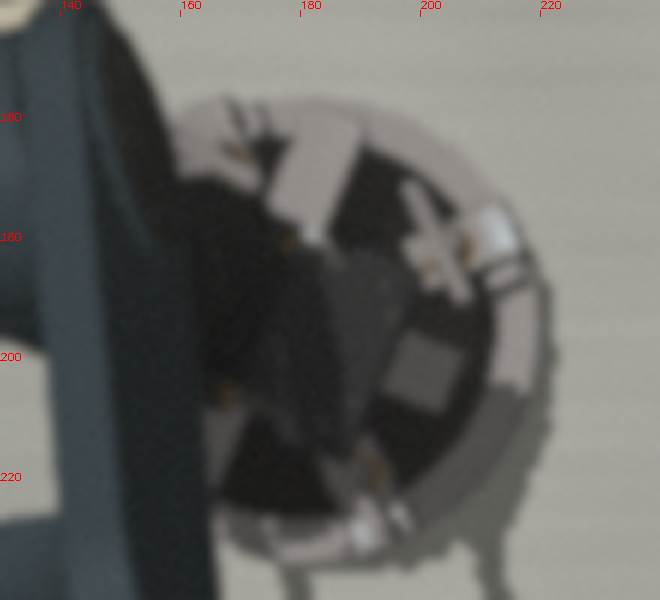

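drive_tool(plan=[[[-0.01, 0, -0.5, 0, 0, 0], [-0.01, 0, -0.7, 0, 0, 0], [0, 0, -0.7, 0, 0, 0], [0, 0, -0.5, 0, 0, 0], [0, 0, -0.2, 0, 0, 0], [0, 0, 0, 0, 0, 0]]])

```text
time: 20.62
position: [0.5319, 0.2482, 0.3401]
tool_rot: [0.192, 0.981, -0.0, -0.0]
ft_force: [1.2, -0.5, -4.6]
grip_width: 0.0153
```

drive_tool(plan=[[[0, 0, -0.15, 0, 0, 0], [0, 0, -0.15, 0, 0, 0], [0, 0, -0.1, 0, 0, 0], [0, 0, 0, 0, 0, 0]]])

```text
time: 21.12
position: [0.5317, 0.2481, 0.3301]
tool_rot: [0.192, 0.981, -0.0, -0.0]
ft_force: [0.3, -0.3, -4.4]
grip_width: 0.0156
```

drive_tool(plan=[[[0, 0, -0.08, 0, 0, 0], [0, 0, -0.08, 0, 0, 0], [0, 0, -0.04, 0, 0, 0]]])

```text
time: 21.5
position: [0.5319, 0.2484, 0.3256]
tool_rot: [0.192, 0.981, 0.0, -0.0]
ft_force: [-1.4, 1.2, 1.0]
grip_width: 0.0153
```

drive_tool(plan=[[[0, 0, -0.04, 0, 0, 0], [0, 0, -0.04, 0, 0, 0], [0, 0, 0, 0, 0, 0]]])

```text
time: 21.88
position: [0.5316, 0.2487, 0.3252]
tool_rot: [0.192, 0.981, 0.001, 0.0]
ft_force: [-4.3, 1.8, 8.7]
grip_width: 0.0158
```

drive_tool(plan=[[[0, 0, 0.05, 0, 0, 0], [0, 0, 0, 0, 0, -0.7], [0, 0, 0, 0, 0, -0.9], [0, 0, 0, 0, 0, -0.9], [0, 0, 0, 0, 0, -0.9], [0, 0, 0, 0, 0, -0.9], [0, 0, 0, 0, 0, -0.9], [0, 0, 0, 0, 0, -0.7]]])

```text
time: 22.88
position: [0.5327, 0.2478, 0.3253]
tool_rot: [0.482, 0.876, 0.0, 0.001]
ft_force: [0.5, -1.3, 2.5]
grip_width: 0.0153
```

```bash
python3 - <<'E'
from h import *
o,M=st()
snap("side","s12.png",(180,190,300,310),6)
E
```

```text
t 22.875 tcp [0.5327 0.2478 0.3253] grasp [0.5331 0.2477 0.1613] 
z [ 0.0027 -0.0008 -1.    ] y [0.8442 0.5361 0.0019] yang 32.416963999100595 
F [ 0.475  -1.3413  2.5291] M [-0.3883  0.0667  0.2435] w 0.015347239771897246 q [ 14.0754  33.115   91.8859  -0.1021  54.8584 -18.2828]
```

View pics/s12.png

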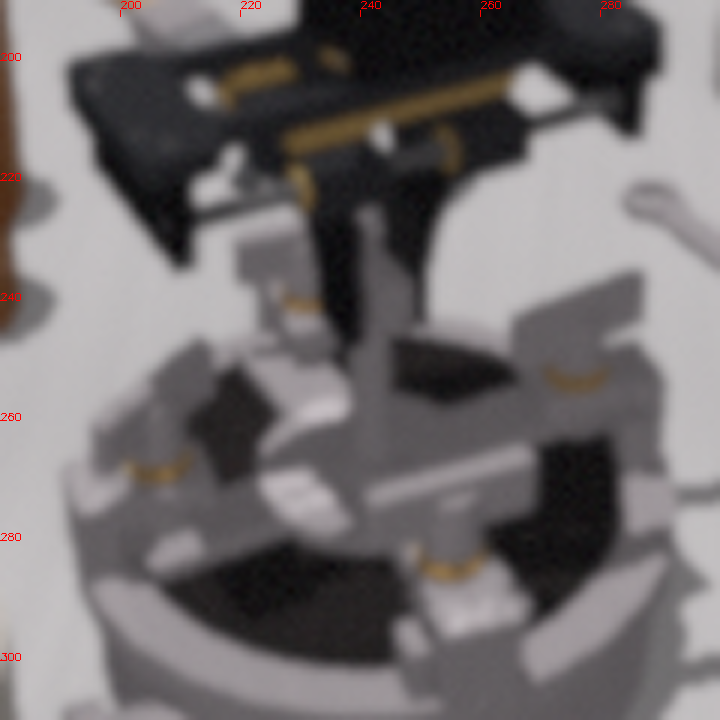

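drive_tool(plan=[[[0, 0, 0, 0, 0, -0.6], [0, 0, 0, 0, 0, -0.5], [0, 0, 0, 0, 0, -0.3], [0, 0, 0, 0, 0, 0]]])

```text
time: 23.42
position: [0.5325, 0.2479, 0.3253]
tool_rot: [0.544, 0.839, 0.001, 0.001]
ft_force: [2.1, -2.8, 4.1]
grip_width: 0.0151
```

```bash
python3 - <<'E'
from h import *
o,M=st()
E
```

```text
t 23.425 tcp [0.5325 0.2479 0.3253] grasp [0.5329 0.2479 0.1613] 
z [ 0.0025 -0.0002 -1.    ] y [0.9125 0.4091 0.0022] yang 24.14904199971258 
F [ 2.1036 -2.7647  4.0784] M [-0.6192 -0.0524  0.2745] w 0.01514126409681827 q [ 14.0821  33.1118  91.9     -0.0581  54.8546 -10.0335]
```

drive_tool(plan=[[[0, 0, 0, 0, 0, -0.25], [0, 0, 0, 0, 0, 0]]])

```text
time: 23.68
position: [0.5324, 0.248, 0.3253]
tool_rot: [0.554, 0.832, 0.001, 0.001]
ft_force: [0.9, -2.7, 4.4]
grip_width: 0.0156
```

```bash
python3 - <<'E'
from h import *
o,M=st()
E
```

```text
t 23.675 tcp [0.5324 0.248  0.3253] grasp [0.5328 0.248  0.1613] 
z [ 0.0024 -0.0002 -1.    ] y [0.9227 0.3856 0.0022] yang 22.682172950114204 
F [ 0.9301 -2.6733  4.3907] M [-0.5924 -0.0303  0.5318] w 0.015637314433818567 q [14.0923 33.1095 91.9048 -0.0529 54.8541 -8.5594]
```

drive_tool(plan=[[[0, 0, 0, 0, 0, -0.25], [0, 0, 0, 0, 0, 0]]])

```text
time: 23.92
position: [0.5323, 0.2485, 0.3253]
tool_rot: [0.565, 0.825, 0.001, 0.001]
ft_force: [0.9, -0.1, 4.7]
grip_width: 0.0159
```

```bash
python3 - <<'E'
from h import *
o,M=st()
E
```

```text
t 23.925 tcp [0.5323 0.2485 0.3253] grasp [0.5327 0.2486 0.1613] 
z [ 0.0025  0.0008 -1.    ] y [0.932  0.3625 0.0026] yang 21.256949348263298 
F [ 0.8632 -0.0751  4.6689] M [-0.034   0.0132  0.8788] w 0.01585312694195371 q [14.1299 33.1082 91.9053  0.0132 54.8371 -7.1346]
```

drive_tool(plan=[[[0, 0, 0, 0, 0, -0.25], [0, 0, 0, 0, 0, 0]]])

```text
time: 24.18
position: [0.5322, 0.2486, 0.3253]
tool_rot: [0.575, 0.818, 0.001, 0.001]
ft_force: [0.7, -0.2, 5.2]
grip_width: 0.016
```

```bash
python3 - <<'E'
from h import *
o,M=st()
E
```

```text
t 24.175 tcp [0.5322 0.2486 0.3253] grasp [0.5326 0.2487 0.1613] 
z [ 0.0026  0.0006 -1.    ] y [0.9405 0.3397 0.0026] yang 19.857578943914486 
F [ 0.7041 -0.159   5.1805] M [ 0.0633 -0.0341  1.2445] w 0.01602748780839496 q [14.1503 33.1072 91.9081 -0.003  54.833  -5.7056]
```

drive_tool(plan=[[[0, 0, 0, 0, 0, 0.2], [0, 0, 0, 0, 0, 0], [0, 0, 0, 0, 0, 0]]], grip=0.65)

```text
time: 24.55
position: [0.5316, 0.2481, 0.324]
tool_rot: [0.568, 0.823, -0.0, -0.001]
ft_force: [-0.2, -0.3, 0.6]
grip_width: 0.0293
```

drive_tool(plan=[[[0, 0, 0.3, 0, 0, 0], [0, 0, 0.7, 0, 0, 0], [0, 0, 0.8, 0, 0, 0], [0, 0, 0.8, 0, 0, 0], [0, 0, 0.6, 0, 0, 0]]])

```text
time: 25.18
position: [0.5319, 0.2482, 0.4059]
tool_rot: [0.568, 0.823, 0.001, 0.0]
ft_force: [-0.0, -0.3, -0.3]
grip_width: 0.0305
```

```bash
python3 - <<'E'
from h import *
o,M=st()
snap("side","s13.png",(180,205,300,315),6);snap("top","t13.png",(130,140,240,240),6)
E
```

```text
t 25.175 tcp [0.5319 0.2482 0.4059] grasp [0.5321 0.2483 0.2419] 
z [ 0.0011  0.0008 -1.    ] y [0.9351 0.3543 0.0013] yang 20.753073771373792 
F [-0.0427 -0.3004 -0.2992] M [-0.0318 -0.141  -0.1004] w 0.030479275500746545 q [14.1043 27.188  87.6571  0.0347 65.0843 -6.6634]
```

View pics/s13.png

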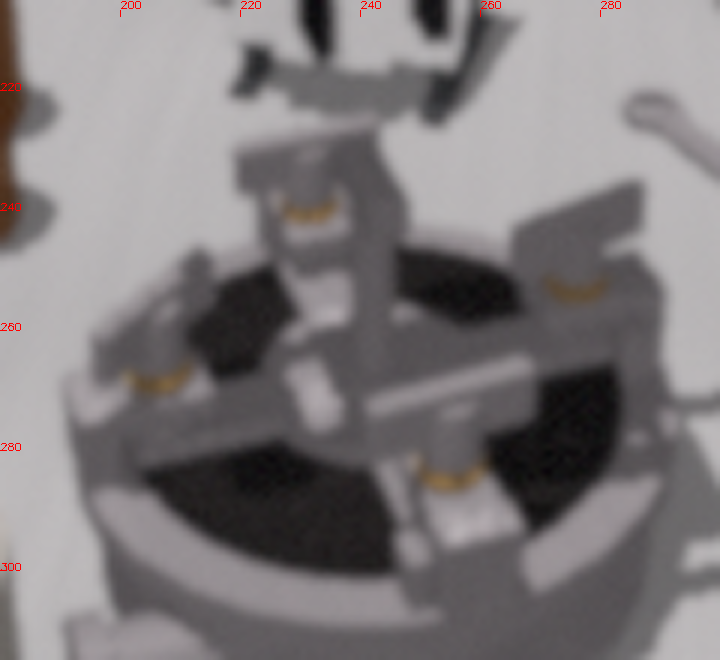

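View pics/t13.png

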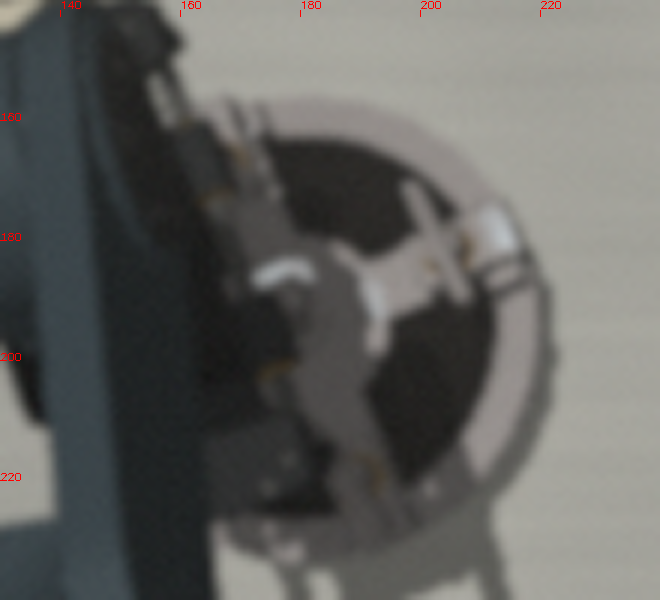

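```bash
python3 - <<'E'
from h import *
im=np.load("top0.npy");crop(np.clip(255*(im/255.)**.6,0,255).astype(np.uint8),138,150,222,235,"pics/tp2.png",9)
im=np.load("last_side.npy");crop(np.clip(255*(im/255.)**.7,0,255).astype(np.uint8),190,220,295,300,"pics/sp2.png",7)
E
```

```text
(no output)
```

View pics/tp2.png

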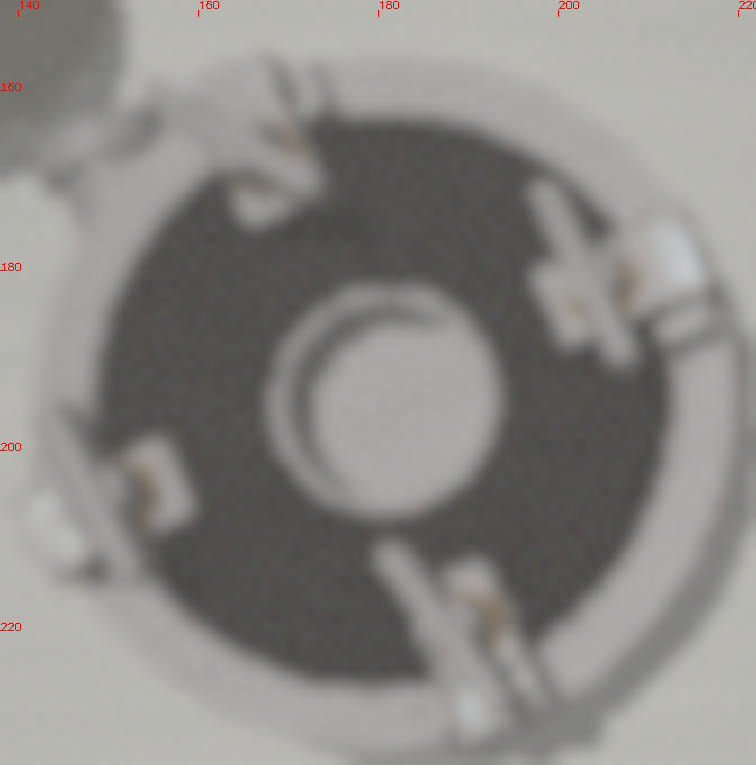

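View pics/sp2.png

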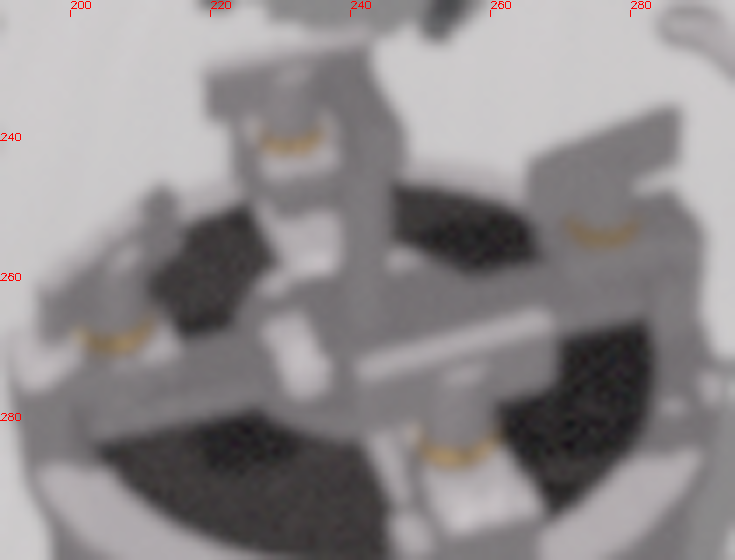

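```bash
python3 - <<'E'
from h import *
np.set_printoptions(precision=4,suppress=True)
T=lambda a:onz("top",138+a[0]/9,150+a[1]/9,.137)
S=lambda a:onz("side",190+a[0]/7,220+a[1]/7,.137)
def d(n,f,a,b):
    a,b=f(a),f(b);v=b-a;print(n,(a+b)[:2]/2,"len",np.hypot(*v[:2]),"ang",np.degrees(np.arctan2(v[1],v[0]))%180)
d("A T",T,(540,185),(622,360));d("A S",S,(205,72),(370,45))
d("B T",T,(390,548),(480,700));d("B S",S,(530,160),(678,108))
d("C T",T,(68,408),(128,570));d("C S",S,(360,368),(548,318))
d("D S",S,(42,295),(160,188))
c=np.array([.532,.248])
for n,a in dict(A=-67.1,B=-157.1,C=112.9,D=22.9).items(): print(n,c+.08*np.array([np.cos(np.radians(a)),np.sin(np.radians(a))]))
E
```

```text
A T [0.5635 0.1731] len 0.05816313926387467 ang 25.168051369916412
A S [0.5619 0.1822] len 0.05559077226910381 ang 20.663325734967657
B T [0.4594 0.2155] len 0.05239558477624323 ang 30.994364732160335
B S [0.458  0.2176] len 0.055830438218844265 ang 34.11607987123955
C T [0.5    0.3155] len 0.05160161678592107 ang 21.191564961099488
C S [0.4991 0.3208] len 0.05665893614018579 ang 25.846310277091675
D S [0.6051 0.2816] len 0.05841397549808706 ang 64.29171486454733
A [0.5631 0.1743]
B [0.4583 0.2169]
C [0.5009 0.3217]
D [0.6057 0.2791]
```

drive_tool(plan=[[[0.12, -0.28, 0, 0, 0, 1], [0.12, -0.28, 0, 0, 0, 1], [0.12, -0.28, 0, 0, 0, 1], [0.12, -0.28, 0, 0, 0, 1], [0.12, -0.28, 0, 0, 0, 1], [0.12, -0.28, 0, 0, 0, 1], [0.12, -0.28, 0, 0, 0, 1], [0.12, -0.28, 0, 0, 0, 1]]])

```text
time: 26.28
position: [0.5557, 0.1919, 0.4036]
tool_rot: [0.183, 0.983, -0.0, -0.001]
ft_force: [1.0, 0.5, -0.1]
grip_width: 0.0303
```

drive_tool(plan=[[[0.1, -0.24, -0.2, 0, 0, 1], [0.1, -0.24, -0.2, 0, 0, 1], [0.1, -0.24, -0.2, 0, 0, 1], [0, 0, -0.5, 0, 0, 1], [0, 0, -0.5, 0, 0, 1], [0, 0, -0.5, 0, 0, 1], [0, 0, -0.5, 0, 0, 1], [0, 0, -0.5, 0, 0, 0.5]]])

```text
time: 27.28
position: [0.563, 0.1741, 0.3257]
tool_rot: [-0.207, 0.978, 0.0, -0.001]
ft_force: [1.0, 0.5, 0.0]
grip_width: 0.0301
```

```bash
python3 - <<'E'
from h import *
o,M=st()
snap("side","s14.png",(180,180,300,300),6);im=snap("top","t14.png",(130,140,240,240),6)
E
```

```text
t 27.275 tcp [0.563  0.1741 0.3257] grasp [0.5627 0.1741 0.1617] 
z [-0.002  -0.0003 -1.    ] y [-0.4047  0.9144  0.0005] yang 113.87468884558602 
F [1.0079 0.5161 0.0025] M [ 0.1102 -0.171   0.0062] w 0.03014087232204304 q [   6.3299   33.2317   91.5217   -0.0053   55.3596 -107.5418]
```

View pics/s14.png

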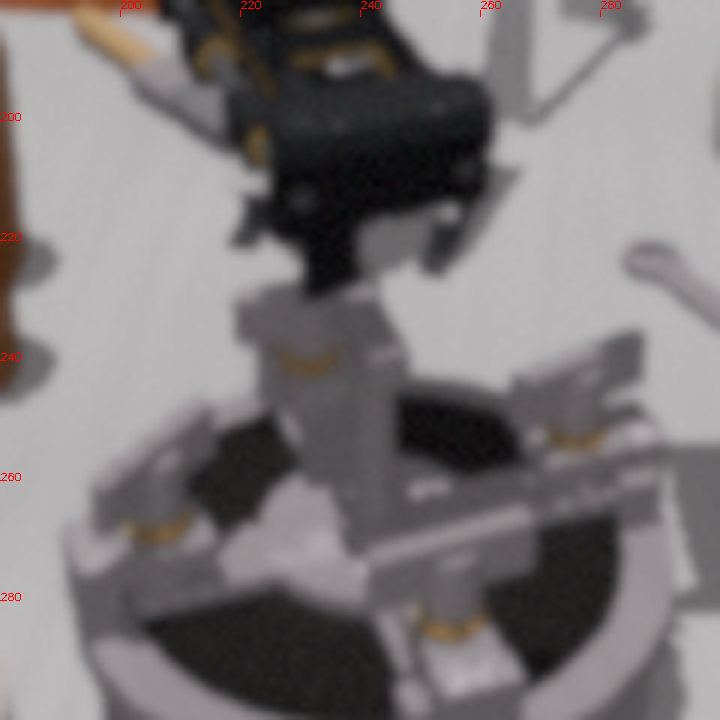

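View pics/t14.png

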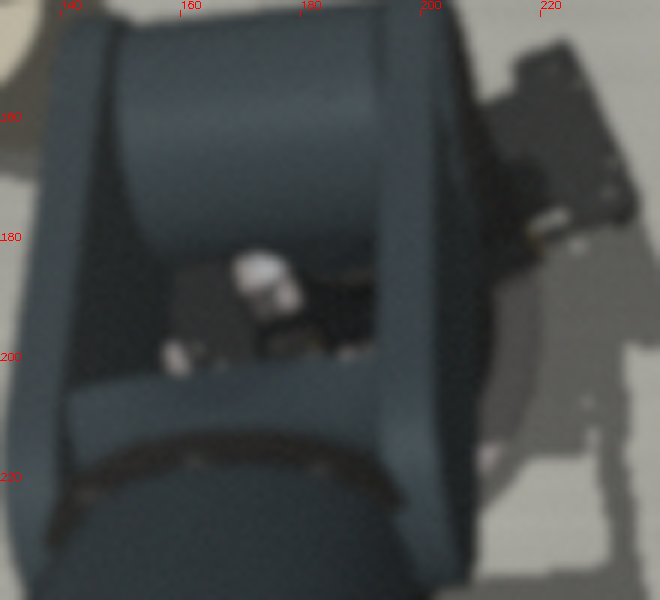

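drive_tool(plan=[[[0, 0, -0.4, 0, 0, 0], [0, 0, -0.5, 0, 0, 0], [0, 0, -0.38, 0, 0, 0], [0, 0, 0, 0, 0, 0]]])

```text
time: 27.88
position: [0.563, 0.1741, 0.2939]
tool_rot: [-0.206, 0.979, 0.0, -0.001]
ft_force: [0.1, 0.5, -0.5]
grip_width: 0.0305
```

drive_tool(plan=[[[0, 0, 0, 0, 0, 0], [0, 0, 0, 0, 0, 0], [0, 0, 0, 0, 0, 0], [0, 0, 0, 0, 0, 0]]], grip=1, force=30)

```text
time: 28.38
position: [0.5639, 0.1731, 0.2953]
tool_rot: [-0.206, 0.979, -0.001, 0.001]
ft_force: [1.7, -5.6, -1.0]
grip_width: 0.0185
```

```bash
python3 - <<'E'
from h import *
o,M=st()
snap("side","s15.png",(180,180,300,300),6)
E
```

```text
t 28.375 tcp [0.5639 0.1731 0.2953] grasp [0.5642 0.1728 0.1313] 
z [ 0.0015 -0.0024 -1.    ] y [-0.4035  0.915  -0.0028] yang 113.79542482511724 
F [ 1.6843 -5.6261 -1.034 ] M [-0.7292 -0.3469  0.0231] w 0.018502279080008406 q [   6.2533   35.7379   92.7047   -0.1865   51.4844 -107.4261]
```

View pics/s15.png

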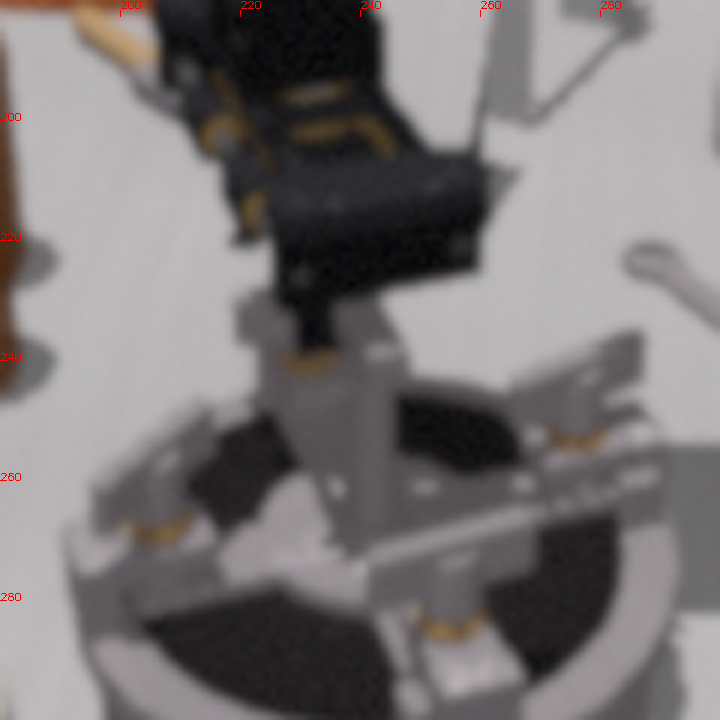

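drive_tool(plan=[[[0, 0, 0, 0, 0, 0], [0, 0, 0, 0, 0, 0], [0, 0, 0, 0, 0, 0]]])

```text
time: 28.8
position: [0.5639, 0.1732, 0.2953]
tool_rot: [-0.206, 0.979, -0.001, 0.0]
ft_force: [1.9, -5.3, -1.8]
grip_width: 0.0186
```

```bash
python3 - <<'E'
from h import *
o,M=st()
E
```

```text
t 28.8 tcp [0.5639 0.1732 0.2953] grasp [0.5642 0.1728 0.1313] 
z [ 0.0015 -0.0024 -1.    ] y [-0.4035  0.915  -0.0028] yang 113.79589335742922 
F [ 1.8912 -5.3412 -1.8398] M [-0.717  -0.3767 -0.0191] w 0.01856843607405523 q [   6.2555   35.7394   92.7038   -0.1848   51.4858 -107.4254]
```

drive_tool(plan=[[[0, 0, 0, 0, 0, 0], [0.03, -0.04, 0.2, 0, 0, 0], [0.02, -0.02, 0.4, 0, 0, 0], [0, 0, 0, 0, 0, 0]]], grip=0.7)

```text
time: 29.3
position: [0.565, 0.173, 0.3114]
tool_rot: [-0.206, 0.979, -0.0, 0.001]
ft_force: [0.5, 0.0, -1.1]
grip_width: 0.0258
```

drive_tool(plan=[[[0, 0, 0, 0, 0, 0], [0, 0, 0, 0, 0, 0], [0, 0, 0, 0, 0, 0], [0, 0, 0, 0, 0, 0]]], grip=1, force=30)

```text
time: 29.8
position: [0.5648, 0.1726, 0.3111]
tool_rot: [-0.206, 0.979, -0.0, 0.0]
ft_force: [-1.4, -1.1, 7.3]
grip_width: 0.0089
```

```bash
python3 - <<'E'
from h import *
o,M=st()
snap("side","s16.png",(205,190,275,260),9)
E
```

```text
t 29.8 tcp [0.5648 0.1726 0.3111] grasp [0.5649 0.1726 0.1471] 
z [ 0.0007 -0.0003 -1.    ] y [-0.403   0.9152 -0.0005] yang 113.76677653600998 
F [-1.4115 -1.1013  7.2953] M [-0.0203  0.0996 -0.016 ] w 0.008884910084812405 q [   6.1661   34.4705   92.0029   -0.0248   53.4883 -107.5859]
```

View pics/s16.png

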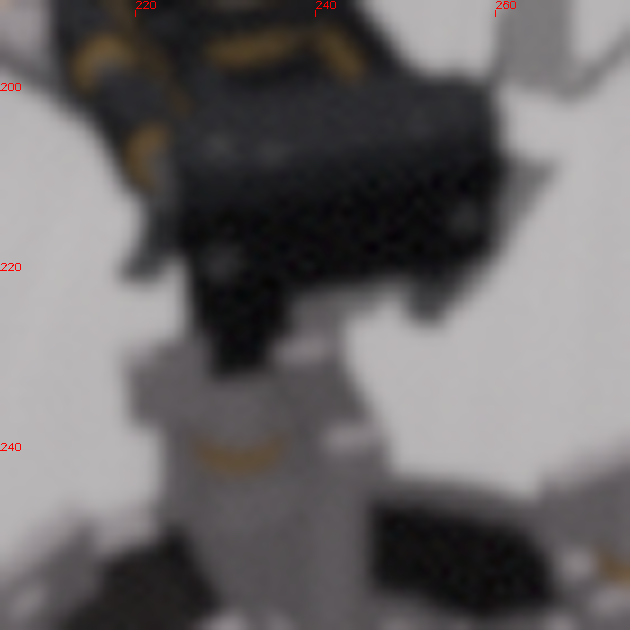

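drive_tool(plan=[[[0, 0, 0, 0, 0, -0.5], [0, 0, -0.01, 0, 0, -0.5], [0, 0, -0.01, 0, 0, -0.5], [0, 0, -0.01, 0, 0, -0.5], [0, 0, 0, 0, 0, 0]]], grip=1, force=50)

```text
time: 30.48
position: [0.5647, 0.1727, 0.3104]
tool_rot: [-0.103, 0.995, -0.0, 0.0]
ft_force: [-1.4, -0.4, 7.0]
grip_width: 0.0082
```

```bash
cat > m.py <<'E'
from h import *
o,M=st()
E
python3 m.py
```

```text
t 30.475 tcp [0.5647 0.1727 0.3104] grasp [0.5648 0.1727 0.1464] 
z [ 0.0006 -0.0001 -1.    ] y [-0.204   0.979  -0.0002] yang 101.77255008950411 
F [-1.4213 -0.4415  6.959 ] M [0.0914 0.1414 0.0179] w 0.00815368407442318 q [  6.1752  34.5286  92.0346  -0.0108  53.4023 -95.5909]
```

drive_tool(plan=[[[0, 0, -0.01, 0, 0, -0.6], [0, 0, -0.01, 0, 0, -0.6], [0, 0, -0.01, 0, 0, -0.6], [0, 0, 0, 0, 0, 0]]])

```text
time: 30.98
position: [0.5647, 0.1729, 0.3101]
tool_rot: [-0.009, 1.0, -0.0, 0.0]
ft_force: [-2.1, -0.2, 9.8]
grip_width: 0.0078
```

```bash
python3 m.py
```

```text
t 30.975 tcp [0.5647 0.1729 0.3101] grasp [0.5649 0.1728 0.1461] 
z [ 0.001 -0.    -1.   ] y [-0.0177  0.9998 -0.    ] yang 91.01309067572268 
F [-2.0718 -0.2494  9.8292] M [0.0248 0.2556 0.2145] w 0.007812804156201227 q [  6.1874  34.5502  92.0493  -0.0093  53.3439 -84.8202]
```

drive_tool(plan=[[[0, 0, 0, 0, 0, -0.6], [0, 0, 0, 0, 0, -0.6], [0, 0, 0, 0, 0, 0]]])

```text
time: 31.35
position: [0.5647, 0.1729, 0.3099]
tool_rot: [0.054, 0.999, 0.0, 0.0]
ft_force: [-1.9, -0.1, 9.0]
grip_width: 0.0082
```

```bash
python3 m.py
```

```text
t 31.35 tcp [0.5647 0.1729 0.3099] grasp [0.5649 0.1729 0.1459] 
z [ 0.001  0.    -1.   ] y [0.1074 0.9942 0.0001] yang 83.83484373426603 
F [-1.8952 -0.1376  9.001 ] M [0.117  0.1521 0.2427] w 0.008218356497181953 q [  6.1911  34.5631  92.0524  -0.0055  53.3279 -77.6405]
```

drive_tool(plan=[[[0, 0, 0, 0, 0, -0.5], [0, 0, 0, 0, 0, 0], [0, 0, 0, 0, 0, 0]]])

```text
time: 31.72
position: [0.5647, 0.1728, 0.3099]
tool_rot: [0.08, 0.997, -0.0, 0.0]
ft_force: [-1.3, -0.1, 9.1]
grip_width: 0.0082
```

```bash
python3 m.py
```

```text
t 31.725 tcp [0.5647 0.1728 0.3099] grasp [0.5648 0.1728 0.1459] 
z [ 0.0009 -0.0002 -1.    ] y [ 0.1587  0.9873 -0.0001] yang 80.86885363103383 
F [-1.3007 -0.1112  9.1285] M [0.0691 0.1912 0.3476] w 0.008164879566556224 q [  6.1865  34.5689  92.0558  -0.024   53.3241 -74.668 ]
```

drive_tool(plan=[[[0, 0, 0, 0, 0, 0], [0, 0, 0.1, 0, 0, 0], [0, 0, 0.7, 0, 0, 0], [0, 0, 0.9, 0, 0, 0], [-0.25, 0.6, 0.9, 0, 0, 0.5], [-0.4, 0.9, 0, 0, 0, 0.9], [-0.4, 0.9, 0, 0, 0, 0.9], [-0.4, 0.9, 0, 0, 0, 0.9]]], grip=0.65)

```text
time: 32.72
position: [0.528, 0.2558, 0.3744]
tool_rot: [-0.088, 0.996, 0.0, 0.0]
ft_force: [-0.4, -0.1, -0.3]
grip_width: 0.0304
```

drive_tool(plan=[[[-0.4, 0.9, 0, 0, 0, 0.9], [-0.4, 0.9, 0, 0, 0, 0.9], [-0.29, 0.82, -0.3, 0, 0, 0.4], [0, 0, -0.7, 0, 0, 0], [0, 0, -0.5, 0, 0, 0], [0, 0, 0, 0, 0, 0]]])

```text
time: 33.48
position: [0.5008, 0.3204, 0.3347]
tool_rot: [-0.201, 0.98, -0.0, -0.002]
ft_force: [0.5, -0.2, 1.0]
grip_width: 0.0305
```

```bash
cat m.py > m2.py; echo 'snap("side","s17.png",(190,190,290,300),6)' >> m2.py; python3 m2.py
```

```text
t 33.475 tcp [0.5008 0.3204 0.3347] grasp [0.5003 0.3202 0.1707] 
z [-0.0031 -0.0013 -1.    ] y [-0.3929  0.9196 -0.    ] yang 113.13673965875236 
F [ 0.5003 -0.1633  1.0365] M [ 0.121  -0.1185  0.0151] w 0.030496479537007494 q [ 21.8516  32.8873  90.321   -0.0055  56.9866 -91.2821]
```

View pics/s17.png

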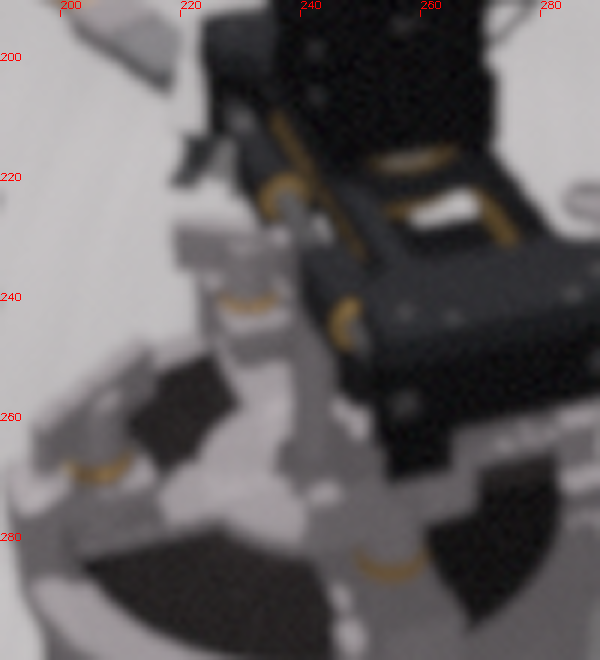

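drive_tool(plan=[[[0, 0, -0.5, 0, 0, 0], [0, 0, -0.46, 0, 0, 0], [0, 0, 0, 0, 0, 0]]])

```text
time: 33.9
position: [0.5007, 0.3204, 0.3107]
tool_rot: [-0.201, 0.98, -0.0, -0.002]
ft_force: [0.1, -0.3, 0.8]
grip_width: 0.0305
```

drive_tool(plan=[[[0, 0, 0, 0, 0, 0], [0, 0, 0, 0, 0, 0], [0, 0, 0, 0, 0, 0], [0, 0, 0, 0, 0, 0]]], grip=1, force=50)

```text
time: 34.4
position: [0.5015, 0.3202, 0.3124]
tool_rot: [-0.201, 0.98, -0.001, 0.0]
ft_force: [1.8, -2.7, 0.6]
grip_width: 0.0083
```

```bash
python3 m.py
```

```text
t 34.4 tcp [0.5015 0.3202 0.3124] grasp [0.5017 0.3201 0.1484] 
z [ 0.0012 -0.0011 -1.    ] y [-0.3937  0.9192 -0.0014] yang 113.18644825294359 
F [ 1.8222 -2.7356  0.5593] M [-0.4426 -0.357   0.0421] w 0.008295303660936258 q [ 21.8255  34.6521  91.2793  -0.0997  54.0297 -91.3024]
```

drive_tool(plan=[[[0, 0, -0.01, 0, 0, -0.5], [0, 0, -0.01, 0, 0, -0.5], [0, 0, -0.01, 0, 0, -0.5], [0, 0, -0.01, 0, 0, -0.5], [0, 0, 0, 0, 0, 0]]])

```text
time: 35.02
position: [0.5016, 0.3202, 0.3113]
tool_rot: [-0.098, 0.995, -0.001, 0.0]
ft_force: [2.5, -4.8, 0.6]
grip_width: 0.0081
```

```bash
python3 m.py
```

```text
t 35.025 tcp [0.5016 0.3202 0.3113] grasp [0.5017 0.32   0.1473] 
z [ 0.001 -0.001 -1.   ] y [-0.1944  0.9809 -0.0012] yang 101.20806873896849 
F [ 2.5061 -4.7917  0.5784] M [-0.6735 -0.4633 -0.0166] w 0.008099392722676088 q [ 21.8179  34.7403  91.3181  -0.0921  53.9081 -79.3359]
```

drive_tool(plan=[[[0.02, -0.03, -0.01, 0, 0, -0.5], [0, 0, -0.01, 0, 0, -0.5], [0, 0, -0.01, 0, 0, -0.5], [0, 0, -0.01, 0, 0, -0.5], [0, 0, 0, 0, 0, 0]]])

```text
time: 35.65
position: [0.5018, 0.3198, 0.3105]
tool_rot: [0.006, 1.0, -0.0, 0.0]
ft_force: [0.8, -3.8, 3.9]
grip_width: 0.0081
```

```bash
python3 m.py
```

```text
t 35.65 tcp [0.5018 0.3198 0.3105] grasp [0.5019 0.3197 0.1465] 
z [ 0.0005 -0.0003 -1.    ] y [ 0.013   0.9999 -0.0003] yang 89.25570327013867 
F [ 0.8176 -3.7516  3.9113] M [-0.578 -0.355  0.025] w 0.008117594537850818 q [ 21.76    34.8023  91.3566  -0.0309  53.8184 -67.4775]
```

Still slack after 24°; continuing.

drive_tool(plan=[[[0.01, -0.03, -0.01, 0, 0, -0.5], [0, 0, -0.01, 0, 0, -0.5], [0, 0, -0.01, 0, 0, -0.5], [0, 0, 0, 0, 0, 0]]])

```text
time: 36.15
position: [0.5019, 0.3194, 0.3103]
tool_rot: [0.085, 0.996, 0.0, 0.0]
ft_force: [0.2, -2.2, 7.1]
grip_width: 0.0077
```

```bash
python3 m.py
```

```text
t 36.15 tcp [0.5019 0.3194 0.3103] grasp [0.502  0.3195 0.1463] 
z [ 0.0007  0.0006 -1.    ] y [0.1687 0.9857 0.0007] yang 80.28851826577238 
F [ 0.2311 -2.1771  7.1494] M [-0.4313 -0.15    0.253 ] w 0.007711225365446057 q [ 21.7138  34.8097  91.3942   0.0177  53.7463 -58.5852]
```

drive_tool(plan=[[[0, 0, 0, 0, 0, -0.5], [0, 0, 0, 0, 0, -0.5], [0, 0, 0, 0, 0, 0]]])

```text
time: 36.52
position: [0.5019, 0.3192, 0.3102]
tool_rot: [0.136, 0.991, 0.0, 0.0]
ft_force: [0.3, -4.4, 6.3]
grip_width: 0.008
```

```bash
python3 m.py|grep -o "M.*w"
```

```text
M [-0.5131 -0.2221  0.2854] w
```

drive_tool(plan=[[[0, 0, 0, 0, 0, 0]]])

```text
time: 36.65
position: [0.5019, 0.3193, 0.3102]
tool_rot: [0.136, 0.991, 0.0, 0.0]
ft_force: [0.6, -2.9, 5.4]
grip_width: 0.008
```

```bash
python3 m.py
```

```text
t 36.65 tcp [0.5019 0.3193 0.3102] grasp [0.502  0.3193 0.1462] 
z [ 0.0007  0.0001 -1.    ] y [0.2701 0.9628 0.0003] yang 74.32964997044643 
F [ 0.6383 -2.8631  5.4467] M [-0.4811 -0.1986  0.2499] w 0.00801550388308735 q [ 21.7086  34.8152  91.4072  -0.0091  53.7405 -52.6157]
```

drive_tool(plan=[[[0, 0, 0, 0, 0, -0.5], [0, 0, 0, 0, 0, -0.33], [0, 0, 0, 0, 0, 0], [0, 0, 0, 0, 0, 0]]])

```text
time: 37.15
position: [0.5018, 0.3192, 0.31]
tool_rot: [0.179, 0.984, -0.0, 0.0]
ft_force: [1.6, -3.2, 5.8]
grip_width: 0.0082
```

```bash
python3 m.py
```

```text
t 37.15 tcp [0.5018 0.3192 0.31  ] grasp [0.5019 0.3192 0.146 ] 
z [ 0.0005 -0.0002 -1.    ] y [0.3522 0.9359 0.    ] yang 69.37873416474692 
F [ 1.5502 -3.2308  5.8241] M [-0.5029 -0.2097  0.3358] w 0.008185919181406189 q [ 21.7098  34.8244  91.4146  -0.0239  53.7385 -47.6548]
```

drive_tool(plan=[[[0, 0, 0, 0, 0, 0], [0, 0, 0.1, 0, 0, 0], [0, 0, 0.7, 0, 0, 0], [0, 0, 0.7, 0, 0, 1], [0.3, -0.1, 0.3, 0, 0, 1], [0.4, -0.15, 0, 0, 0, 1], [0.4, -0.15, 0, 0, 0, 1], [0.4, -0.15, 0, 0, 0, 1]]], grip=0.65)

```text
time: 38.15
position: [0.5394, 0.3056, 0.3552]
tool_rot: [-0.082, 0.997, 0.0, -0.0]
ft_force: [-0.3, 0.3, -0.5]
grip_width: 0.03
```

drive_tool(plan=[[[0.4, -0.15, 0, 0, 0, 1], [0.4, -0.15, 0, 0, 0, 1], [0.4, -0.16, 0, 0, 0, 1], [0.4, -0.16, 0, 0, 0, 1], [0.4, -0.16, 0, 0, 0, 1], [0.4, -0.16, 0, 0, 0, 1], [0.29, -0.16, 0, 0, 0, 1], [0, 0, -0.4, 0, 0, 1]]])

```text
time: 39.15
position: [0.6073, 0.2779, 0.3459]
tool_rot: [-0.48, 0.877, -0.0, 0.001]
ft_force: [-0.3, 0.8, 0.4]
grip_width: 0.0306
```

drive_tool(plan=[[[0, 0, -0.4, 0, 0, 1], [0, 0, 0, 0, 0, 0.1], [0, 0, 0, 0, 0, 0]]])

```text
time: 39.52
position: [0.6066, 0.2782, 0.335]
tool_rot: [-0.528, 0.849, -0.0, 0.0]
ft_force: [0.4, -0.4, -0.5]
grip_width: 0.0305
```

```bash
sed -i 's/s17/s18/' m2.py; echo 'snap("top","t18.png",(130,130,240,240),6)'>>m2.py; python3 m2.py
```

```text
t 39.525 tcp [0.6066 0.2782 0.335 ] grasp [0.6067 0.2782 0.171 ] 
z [ 0.0005  0.0001 -1.    ] y [-0.8967  0.4427 -0.0004] yang 153.72549632598853 
F [ 0.3511 -0.4148 -0.5335] M [ 0.1218 -0.0196  0.0568] w 0.030457685411120934 q [  15.0594   37.8994   79.184    -0.0026   62.8868 -138.6649]
```

View pics/s18.png

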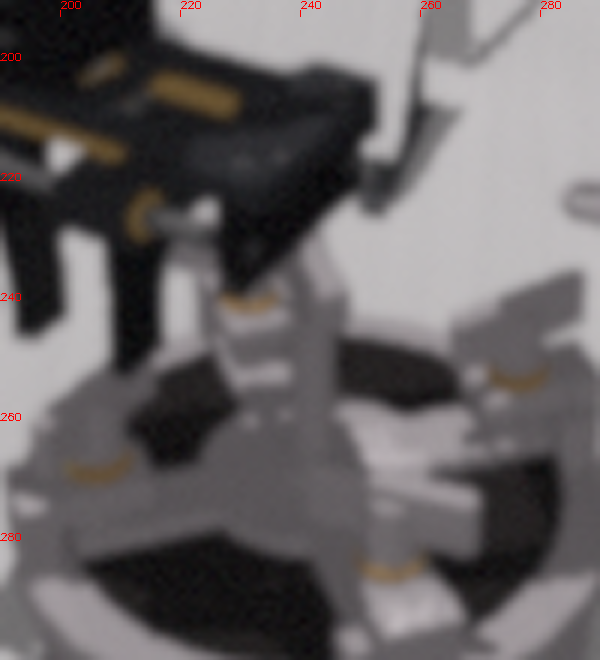

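View pics/t18.png

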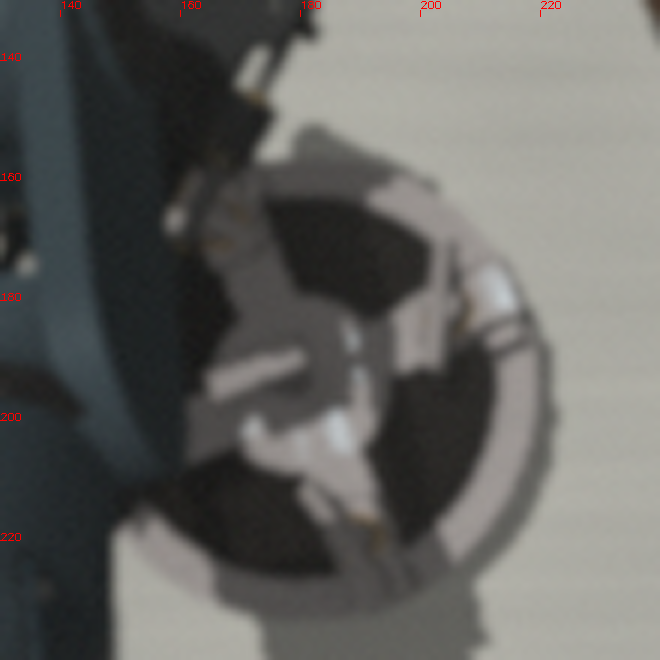

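drive_tool(plan=[[[0, 0, -0.5, 0, 0, 0], [0, 0, -0.48, 0, 0, 0], [0, 0, 0, 0, 0, 0]]])

```text
time: 40.0
position: [0.6059, 0.2777, 0.3077]
tool_rot: [-0.528, 0.849, 0.0, -0.002]
ft_force: [0.2, 0.0, 0.0]
grip_width: 0.0303
```

drive_tool(plan=[[[0, 0, 0, 0, 0, 0], [0, 0, 0, 0, 0, 0], [0, 0, 0, 0, 0, 0], [0, 0, 0, 0, 0, 0]]], grip=1)

```text
time: 40.5
position: [0.6065, 0.278, 0.31]
tool_rot: [-0.528, 0.849, -0.0, 0.0]
ft_force: [-1.3, 0.3, -0.7]
grip_width: 0.0145
```

```bash
python3 m.py
```

```text
t 40.5 tcp [0.6065 0.278  0.31  ] grasp [0.6065 0.278  0.146 ] 
z [ 0.0001 -0.0001 -1.    ] y [-0.8972  0.4417 -0.0001] yang 153.78984822601515 
F [-1.2906  0.2694 -0.7255] M [ 0.2279  0.0618 -0.044 ] w 0.014539855404703815 q [  15.0519   39.6162   80.228    -0.0065   60.1501 -138.7348]
```

drive_tool(plan=[[[0, 0, 0, 0, 0, 0], [0, 0, 0, 0, 0, 0]]])

```text
time: 40.75
position: [0.6066, 0.278, 0.31]
tool_rot: [-0.528, 0.849, -0.0, -0.0]
ft_force: [-1.3, 1.2, 1.3]
grip_width: 0.0144
```

```bash
sed -i 's/s18/s19/;/top/d' m2.py; python3 m2.py
```

```text
t 40.75 tcp [0.6066 0.278  0.31  ] grasp [0.6066 0.278  0.146 ] 
z [ 0.     -0.0001 -1.    ] y [-0.8972  0.4417 -0.0001] yang 153.78756461504815 
F [-1.3225  1.1968  1.3376] M [0.2565 0.0387 0.0004] w 0.014361820570422524 q [  15.0505   39.622    80.2233   -0.0075   60.1555 -138.7333]
```

View pics/s19.png

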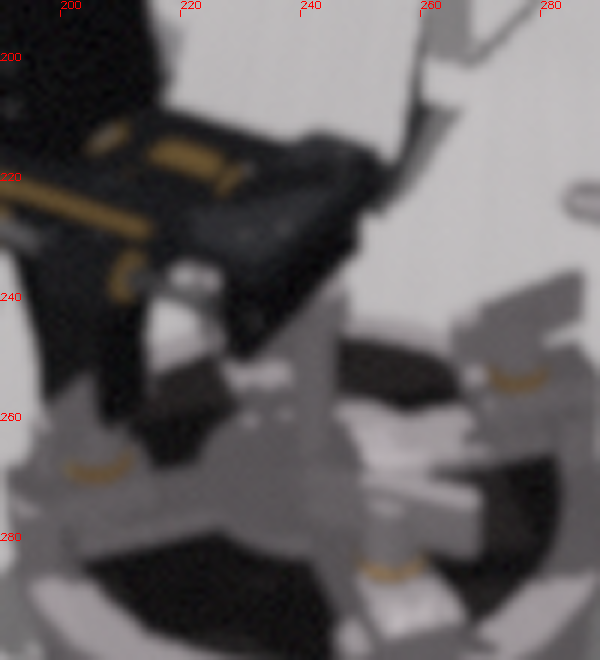

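drive_tool(plan=[[[0, 0, 0, 0, 0, 0], [0, 0, 0.12, 0, 0, 0]]], grip=0.75)

```text
time: 41.05
position: [0.6066, 0.2777, 0.3125]
tool_rot: [-0.528, 0.849, -0.0, -0.0]
ft_force: [-0.3, 0.3, 0.0]
grip_width: 0.0207
```

drive_tool(plan=[[[0, 0, 0, 0, 0, 0], [0, 0, 0, 0, 0, 0], [0, 0, 0, 0, 0, 0]]], grip=1)

```text
time: 41.42
position: [0.6066, 0.278, 0.3137]
tool_rot: [-0.528, 0.849, -0.0, 0.0]
ft_force: [-2.0, -0.8, 4.9]
grip_width: 0.0084
```

```bash
python3 m.py
```

```text
t 41.425 tcp [0.6066 0.278  0.3137] grasp [0.6067 0.278  0.1497] 
z [ 0.0004  0.     -1.    ] y [-0.8971  0.4419 -0.0003] yang 153.7747114315657 
F [-1.9683 -0.8013  4.8818] M [ 0.1507  0.2476 -0.0562] w 0.008384295220663973 q [  15.0466   39.3559   80.083    -0.0038   60.5393 -138.7262]
```

drive_tool(plan=[[[0, 0, -0.01, 0, 0, -0.7], [0, 0, -0.01, 0, 0, -0.7], [0, 0, -0.02, 0, 0, -0.7], [0, 0, -0.01, 0, 0, -0.7], [0, 0, 0, 0, 0, 0]]])

```text
time: 42.05
position: [0.6066, 0.278, 0.3122]
tool_rot: [-0.399, 0.917, -0.0, 0.0]
ft_force: [-0.7, -0.0, 5.1]
grip_width: 0.0081
```

```bash
python3 m.py
```

```text
t 42.05 tcp [0.6066 0.278  0.3122] grasp [0.6066 0.278  0.1482] 
z [ 0.0002  0.     -1.    ] y [-0.7317  0.6816 -0.0001] yang 137.03138847060222 
F [-0.7268 -0.0461  5.0944] M [ 0.2457  0.2117 -0.0327] w 0.008134683419405767 q [  15.0501   39.4626   80.1406   -0.0018   60.3856 -121.9804]
```

drive_tool(plan=[[[0, 0, -0.01, 0, 0, -0.6], [0, 0, -0.01, 0, 0, -0.6], [0, 0, -0.02, 0, 0, -0.6], [0, 0, 0, 0, 0, 0]]])

```text
time: 42.55
position: [0.6065, 0.278, 0.3112]
tool_rot: [-0.311, 0.95, 0.0, 0.0]
ft_force: [-2.0, 0.4, 5.6]
grip_width: 0.0085
```

```bash
python3 m.py
```

```text
t 42.55 tcp [0.6065 0.278  0.3112] grasp [0.6066 0.2781 0.1472] 
z [ 0.0001  0.0001 -1.    ] y [-0.5912  0.8065  0.0001] yang 126.24115431826527 
F [-1.9721  0.3889  5.5856] M [ 0.1699  0.2675 -0.1003] w 0.008491196712196676 q [  15.049    39.53     80.1774    0.0069   60.287  -111.1955]
```

drive_tool(plan=[[[0, 0, -0.01, 0, 0, -0.6], [0, 0, -0.01, 0, 0, -0.6], [0, 0, -0.01, 0, 0, -0.5], [0, 0, 0, 0, 0, 0]]])

```text
time: 43.05
position: [0.6065, 0.2781, 0.3105]
tool_rot: [-0.225, 0.974, 0.0, 0.0]
ft_force: [-2.2, 1.1, 6.0]
grip_width: 0.008
```

```bash
python3 m.py
```

```text
t 43.05 tcp [0.6065 0.2781 0.3105] grasp [0.6065 0.2781 0.1465] 
z [ 0.0001  0.0002 -1.    ] y [-0.4393  0.8984  0.0001] yang 116.05746879747326 
F [-2.2233  1.0576  6.0085] M [0.1682 0.2034 0.0239] w 0.008040629844724534 q [  15.0515   39.58     80.2061    0.0117   60.2066 -101.0118]
```

drive_tool(plan=[[[0, 0, -0.01, 0, 0, -0.6], [0, 0, -0.01, 0, 0, -0.6], [0, 0, -0.01, 0, 0, -0.5], [0, 0, 0, 0, 0, 0]]])

```text
time: 43.55
position: [0.6065, 0.2782, 0.3102]
tool_rot: [-0.138, 0.99, 0.0, 0.0]
ft_force: [-0.9, 0.3, 7.2]
grip_width: 0.0081
```

```bash
python3 m.py
```

```text
t 43.55 tcp [0.6065 0.2782 0.3102] grasp [0.6066 0.2782 0.1462] 
z [ 0.0004  0.0001 -1.    ] y [-0.2741  0.9617  0.    ] yang 105.90567926070541 
F [-0.912   0.3257  7.2279] M [0.191  0.289  0.1673] w 0.008136038397498007 q [ 15.0605  39.6027  80.2183   0.0033  60.1565 -90.8468]
```

drive_tool(plan=[[[0, 0, 0, 0, 0, -0.5], [0, 0, 0, 0, 0, -0.5], [0, 0, 0, 0, 0, -0.4], [0, 0, 0, 0, 0, 0], [0, 0, 0, 0, 0, 0]]])

```text
time: 44.18
position: [0.6065, 0.2782, 0.31]
tool_rot: [-0.066, 0.998, 0.0, 0.0]
ft_force: [-2.9, -0.1, 7.3]
grip_width: 0.0087
```

```bash
python3 m.py
```

```text
t 44.175 tcp [0.6065 0.2782 0.31  ] grasp [0.6065 0.2782 0.146 ] 
z [ 0.0003  0.0001 -1.    ] y [-0.1316  0.9913  0.    ] yang 97.56295743592858 
F [-2.9176 -0.0852  7.2959] M [0.2146 0.2951 0.3139] w 0.008726028688062937 q [ 15.0651  39.6137  80.2249  -0.0018  60.142  -82.497 ]
```

drive_tool(plan=[[[0, 0, 0, 0, 0, 0], [0, 0, 0.1, 0, 0, 0], [0, 0, 0.8, 0, 0, 0], [0, 0, 0.9, 0, 0, 0], [-0.5, -0.2, 0.8, 0, 0, 0.6], [-0.85, -0.36, 0, 0, 0, 0.9], [-0.85, -0.36, 0, 0, 0, 0.9], [-0.85, -0.36, 0, 0, 0, 0.9]]], grip=0.65)

```text
time: 45.18
position: [0.5296, 0.2455, 0.3735]
tool_rot: [-0.237, 0.972, -0.0, -0.0]
ft_force: [0.0, -0.1, 0.2]
grip_width: 0.0302
```

drive_tool(plan=[[[-0.85, -0.36, 0, 0, 0, 0.9], [-0.85, -0.36, 0, 0, 0, 0], [-0.85, -0.36, 0, 0, 0, 0], [-0.28, -0.15, -0.4, 0, 0, 0], [0, 0, -0.8, 0, 0, 0], [0, 0, -0.4, 0, 0, 0], [0, 0, 0, 0, 0, 0]]])

```text
time: 46.05
position: [0.4598, 0.2152, 0.3329]
tool_rot: [-0.281, 0.96, -0.0, -0.001]
ft_force: [0.2, -0.2, -0.0]
grip_width: 0.0303
```

```bash
sed -i 's/s19/s20/' m2.py; python3 m2.py
```

```text
t 46.05 tcp [0.4598 0.2152 0.3329] grasp [0.4595 0.215  0.1689] 
z [-0.0023 -0.0007 -1.    ] y [-0.5386  0.8426  0.0006] yang 122.58893306992479 
F [ 0.2428 -0.2216 -0.0002] M [ 0.1484 -0.0631  0.0157] w 0.030265349320968846 q [  12.4486   27.3818  102.8661   -0.0139   49.8864 -110.1314]
```

View pics/s20.png

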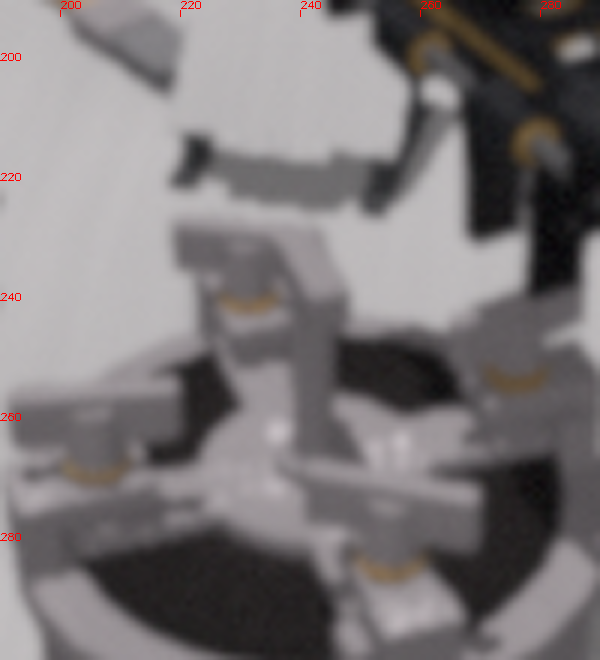

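drive_tool(plan=[[[0, 0, -0.45, 0, 0, 0], [0, 0, -0.4, 0, 0, 0], [0, 0, 0, 0, 0, 0]]])

```text
time: 46.48
position: [0.4592, 0.2151, 0.3118]
tool_rot: [-0.281, 0.96, 0.0, -0.001]
ft_force: [0.3, 0.1, -0.8]
grip_width: 0.0303
```

drive_tool(plan=[[[0, 0, 0, 0, 0, 0], [0, 0, 0, 0, 0, 0], [0, 0, 0, 0, 0, 0], [0, 0, 0, 0, 0, 0]]], grip=1)

```text
time: 46.98
position: [0.46, 0.2148, 0.3129]
tool_rot: [-0.281, 0.96, -0.001, 0.0]
ft_force: [1.9, -2.7, -0.6]
grip_width: 0.0078
```

```bash
python3 m.py
```

```text
t 46.975 tcp [0.46   0.2148 0.3129] grasp [0.4602 0.2146 0.1489] 
z [ 0.0011 -0.0013 -1.    ] y [-0.539   0.8423 -0.0017] yang 122.61890486030782 
F [ 1.9211 -2.7081 -0.6199] M [-0.4916 -0.4629  0.0403] w 0.007756260315866111 q [  12.4178   29.262   103.8582   -0.1169   46.8355 -110.1212]
```

drive_tool(plan=[[[0, 0, -0.01, 0, 0, -0.6], [0, 0, -0.01, 0, 0, -0.6], [0, 0, -0.01, 0, 0, -0.6], [0, 0, 0, 0, 0, 0]]])

```text
time: 47.48
position: [0.46, 0.2147, 0.3124]
tool_rot: [-0.19, 0.982, -0.001, 0.001]
ft_force: [1.9, -4.3, 2.6]
grip_width: 0.0081
```

```bash
python3 m.py
```

```text
t 47.475 tcp [0.46   0.2147 0.3124] grasp [0.4603 0.2145 0.1484] 
z [ 0.0013 -0.0012 -1.    ] y [-0.3726  0.928  -0.0016] yang 111.87896023166827 
F [ 1.9261 -4.3121  2.6474] M [-0.7442 -0.4245  0.1631] w 0.008070032953851199 q [ 12.4151  29.3054 103.878   -0.1154  46.7592 -99.385 ]
```

drive_tool(plan=[[[0, 0, -0.01, 0, 0, -0.5], [0, 0, 0, 0, 0, -0.5], [0, 0, 0, 0, 0, 0], [0, 0, 0, 0, 0, 0]]])

```text
time: 47.98
position: [0.46, 0.2148, 0.3123]
tool_rot: [-0.139, 0.99, -0.001, 0.001]
ft_force: [2.0, -4.8, 3.1]
grip_width: 0.008
```

```bash
python3 m.py
```

```text
t 47.975 tcp [0.46   0.2148 0.3123] grasp [0.4603 0.2146 0.1483] 
z [ 0.0014 -0.0013 -1.    ] y [-0.2746  0.9616 -0.0017] yang 105.93870420554892 
F [ 1.9806 -4.7576  3.0574] M [-0.7216 -0.3891  0.2521] w 0.00798202389706224 q [ 12.4205  29.3185 103.8855  -0.1255  46.7327 -93.4323]
```

drive_tool(plan=[[[0, 0, 0, 0, 0, -0.5], [0, 0, 0, 0, 0, -0.5], [0, 0, 0, 0, 0, 0], [0, 0, 0, 0, 0, 0]]])

```text
time: 48.48
position: [0.46, 0.2148, 0.3122]
tool_rot: [-0.087, 0.996, -0.001, 0.001]
ft_force: [1.8, -5.4, 1.1]
grip_width: 0.008
```

```bash
python3 m.py
```

```text
t 48.475 tcp [0.46   0.2148 0.3122] grasp [0.4603 0.2145 0.1482] 
z [ 0.0014 -0.0015 -1.    ] y [-0.173   0.9849 -0.0017] yang 99.96465647839743 
F [ 1.841  -5.3897  1.0696] M [-0.805  -0.4368  0.3526] w 0.00795896610634266 q [ 12.4203  29.3311 103.8886  -0.1381  46.7217 -87.4498]
```

drive_tool(plan=[[[0, 0, 0, 0, 0, 0], [0, 0, 0.1, 0, 0, 0], [0, 0, 0.6, 0, 0, 0], [0.3, -0.12, 0.8, 0, 0, -0.4], [0.7, -0.28, 0, 0, 0, -0.6], [0.8, -0.32, 0, 0, 0, -0.6], [0.8, -0.32, 0, 0, 0, -0.6], [0.8, -0.32, 0, 0, 0, -0.6]]], grip=0.65)

```text
time: 49.48
position: [0.545, 0.1813, 0.3503]
tool_rot: [0.062, 0.998, 0.0, -0.0]
ft_force: [-0.7, -1.0, 0.6]
grip_width: 0.0302
```

drive_tool(plan=[[[0.75, -0.3, 0, 0, 0, -0.38], [0.05, -0.03, -0.4, 0, 0, 0], [0, 0, -0.6, 0, 0, 0], [0, 0, -0.5, 0, 0, 0], [0, 0, 0, 0, 0, 0]]])

```text
time: 50.1
position: [0.5634, 0.1732, 0.31]
tool_rot: [0.081, 0.997, -0.0, -0.002]
ft_force: [0.3, 0.8, -0.5]
grip_width: 0.0302
```

```bash
sed -i 's/s20/s21/' m2.py; python3 m2.py
```

```text
t 50.1 tcp [0.5634 0.1732 0.31  ] grasp [0.5626 0.1731 0.146 ] 
z [-0.0048 -0.0003 -1.    ] y [ 0.1608  0.987  -0.001 ] yang 80.74495929545039 
F [ 0.2846  0.7666 -0.5082] M [ 0.1243 -0.1016 -0.0125] w 0.030171280989719128 q [  6.2293  34.5289  92.1223   0.0166  53.622  -74.5254]
```

View pics/s21.png

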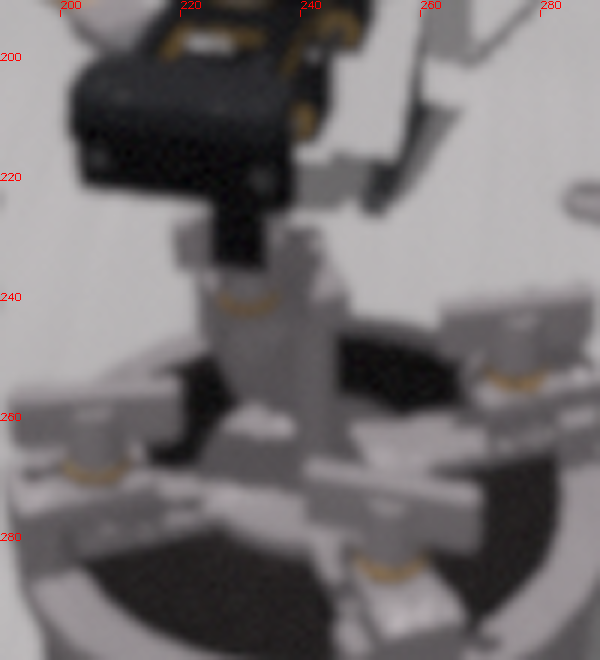

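drive_tool(plan=[[[0, 0, 0.02, 0, 0, 0], [0, 0, 0, 0, 0, 0], [0, 0, 0, 0, 0, 0], [0, 0, 0, 0, 0, 0]]], grip=1)

```text
time: 50.65
position: [0.5647, 0.173, 0.3127]
tool_rot: [0.081, 0.997, 0.0, 0.0]
ft_force: [0.0, -1.6, 2.7]
grip_width: 0.0078
```

```bash
python3 m.py
```

```text
t 50.65 tcp [0.5647 0.173  0.3127] grasp [0.5648 0.173  0.1487] 
z [ 0.0005  0.0001 -1.    ] y [0.1608 0.987  0.0002] yang 80.74432446896125 
F [ 0.0383 -1.6085  2.6532] M [-0.3382 -0.0229  0.2531] w 0.007828307133825216 q [  6.1977  34.3444  91.9345   0.0052  53.6917 -74.5497]
```

drive_tool(plan=[[[0, 0, 0, 0, 0, -0.25], [0, 0, 0, 0, 0, 0], [0, 0, 0, 0, 0, 0]]])

```text
time: 51.02
position: [0.5647, 0.1729, 0.3126]
tool_rot: [0.094, 0.996, -0.0, 0.0]
ft_force: [-0.2, -1.7, 3.8]
grip_width: 0.0077
```

```bash
python3 m.py
```

```text
t 51.025 tcp [0.5647 0.1729 0.3126] grasp [0.5647 0.1729 0.1486] 
z [ 0.0002 -0.0001 -1.    ] y [ 0.1871  0.9823 -0.    ] yang 79.2142137199403 
F [-0.1559 -1.6996  3.8348] M [-0.1858 -0.0589  0.1884] w 0.007741374973382451 q [  6.1913  34.3533  91.9354  -0.0071  53.6994 -73.0187]
```

drive_tool(plan=[[[0, 0, 0, 0, 0, -0.5], [0, 0, 0, 0, 0, -0.4], [0, 0, 0, 0, 0, 0], [0, 0, 0, 0, 0, 0]]])

```text
time: 51.52
position: [0.5647, 0.1729, 0.3125]
tool_rot: [0.141, 0.99, 0.0, 0.0]
ft_force: [-0.0, 2.3, 2.6]
grip_width: 0.0076
```

```bash
python3 m.py
```

```text
t 51.525 tcp [0.5647 0.1729 0.3125] grasp [0.5647 0.1729 0.1485] 
z [ 0.0002  0.0001 -1.    ] y [0.2783 0.9605 0.0002] yang 73.83841046662155 
F [-0.0349  2.3304  2.6004] M [ 0.7212 -0.2283  0.2881] w 0.007644049618713541 q [  6.1896  34.3639  91.9367   0.0064  53.6855 -67.6526]
```

drive_tool(plan=[[[0, 0, 0, 0, 0, 0], [0, 0, 0.1, 0, 0, 0], [0, 0, 0.8, 0, 0, 0], [0, 0, 0.9, 0, 0, 0], [-0.25, 0.6, 0.7, 0, 0, -0.2], [-0.4, 0.92, 0, 0, 0, -0.2], [-0.4, 0.92, 0, 0, 0, -0.2], [-0.4, 0.92, 0, 0, 0, -0.14]]], grip=0.65)

```text
time: 52.52
position: [0.5277, 0.2574, 0.3744]
tool_rot: [0.18, 0.984, -0.0, -0.001]
ft_force: [1.0, 0.3, 0.3]
grip_width: 0.0302
```

drive_tool(plan=[[[-0.4, 0.92, 0, 0, 0, 0], [-0.4, 0.92, 0, 0, 0, 0], [-0.27, 0.65, -0.4, 0, 0, 0], [0, 0, -0.8, 0, 0, 0], [0, 0, -0.8, 0, 0, 0], [0, 0, -0.5, 0, 0, 0], [0, 0, 0, 0, 0, 0]]])

```text
time: 53.4
position: [0.5013, 0.3189, 0.3108]
tool_rot: [0.179, 0.984, -0.001, -0.002]
ft_force: [0.3, -0.2, 0.6]
grip_width: 0.0305
```

drive_tool(plan=[[[0, 0, 0, 0, 0, 0], [0, 0, 0, 0, 0, 0], [0, 0, 0, 0, 0, 0], [0, 0, 0, 0, 0, 0]]], grip=1)

```text
time: 53.9
position: [0.5017, 0.3191, 0.3129]
tool_rot: [0.179, 0.984, 0.0, 0.0]
ft_force: [-0.1, -0.7, 1.2]
grip_width: 0.008
```

```bash
python3 m.py
```

```text
t 53.9 tcp [0.5017 0.3191 0.3129] grasp [0.5019 0.3191 0.1489] 
z [ 0.0008 -0.0001 -1.    ] y [0.3518 0.9361 0.0002] yang 69.40453271984276 
F [-0.1259 -0.6906  1.1645] M [-0.1366 -0.1463  0.1858] w 0.008004265819150482 q [ 21.6983  34.584   91.3309  -0.0268  54.0431 -47.6905]
```

drive_tool(plan=[[[0, 0, 0, 0, 0, -0.35], [0, 0, 0, 0, 0, -0.3], [0, 0, 0, 0, 0, 0], [0, 0, 0, 0, 0, 0]]])

```text
time: 54.4
position: [0.5018, 0.3191, 0.3127]
tool_rot: [0.212, 0.977, 0.0, 0.0]
ft_force: [-0.6, -1.8, 5.4]
grip_width: 0.008
```

```bash
python3 m.py
```

```text
t 54.4 tcp [0.5018 0.3191 0.3127] grasp [0.5019 0.3191 0.1487] 
z [ 0.0006  0.0001 -1.    ] y [0.4149 0.9099 0.0003] yang 65.48953264046413 
F [-0.552  -1.7589  5.3569] M [-0.2789 -0.1368  0.3774] w 0.008007276075760088 q [ 21.7003  34.6008  91.3273  -0.0099  54.0407 -43.7834]
```

drive_tool(plan=[[[0, 0, 0, 0, 0, 0], [0, 0, 0.1, 0, 0, 0], [0, 0, 0.7, 0, 0, 0], [0, 0, 0.9, 0, 0, 0], [0, 0, 0.9, 0, 0, 0], [0, 0, 0.9, 0, 0, 0], [0, 0, 0.4, 0, 0, 0], [0, 0, 0, 0, 0, 0]]], grip=0.65)

```text
time: 55.4
position: [0.5016, 0.3193, 0.4107]
tool_rot: [0.212, 0.977, 0.001, 0.001]
ft_force: [-0.2, -0.4, -0.8]
grip_width: 0.0307
```

```bash
python3 - <<'E'
from h import *
st();snap("side","s22.png")
E
```

```text
t 55.4 tcp [0.5016 0.3193 0.4107] grasp [0.5018 0.3195 0.2467] 
z [ 0.0014  0.0011 -1.    ] y [0.4153 0.9097 0.0016] yang 65.4632655072972 
F [-0.1865 -0.3843 -0.8494] M [ 0.1324 -0.0963  0.009 ] w 0.030696273812303738 q [ 21.7147  27.4587  86.2493   0.031   66.1937 -43.761 ]
```

View pics/s22.png

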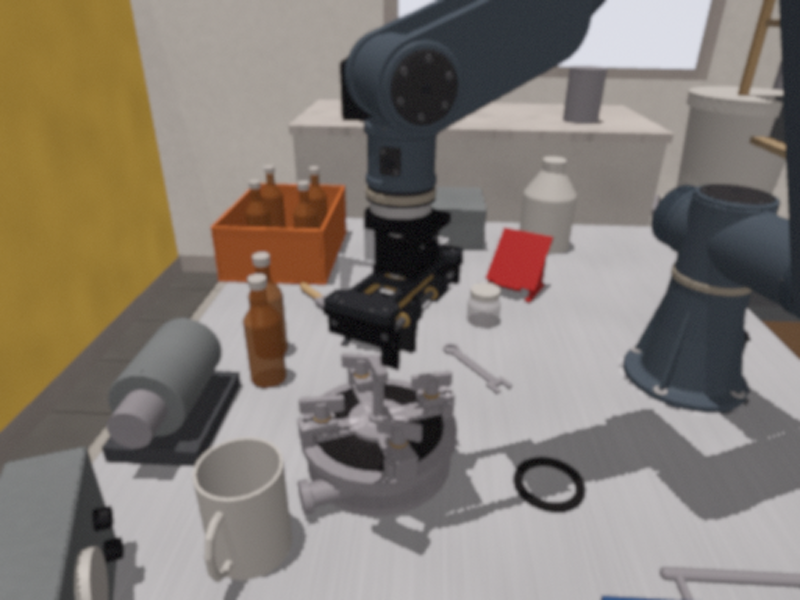

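The last picture shows the cover under its claws at about (375,410). The arm is clear, and the bottles, jar, wrench, brush, gasket ring and jug look unmoved. Handing in.

```bash
python3 -c "
from rig import robot
print(robot.hand_in())"
```

```text
the job is handed in; nothing more can be done
None
```

The job is handed in at 55.4 s of the 72 s allowed; no verdict was reported. I took the cover from the rack by its ear, laid it on the grey sloping rest and re-gripped it by the handle. I then set it on the gasket between the claws and turned it clockwise until the torque rose at the stops (about 22.5°; port axes measured at 22.9°). The wing screws were tightened in cross order: the -67° claw, its opposite at 113°, then 23° and -157°.

**Screw torques:** the last readings were about 0.29, 0.38, 0.31 and 0.35 Nm in that order, against the 0.35 Nm target. The torque signal has roughly ±0.05 Nm of noise and zero drift.

**Re-check of the first pair:** after the second pair was tightened, the first two screws read lower, about 0.2 Nm and 0.19 Nm, so I re-tightened both a few degrees. I did not re-check the second pair after that.

**Grips that went wrong at first:**
- **First screw:** the first grip caught the hub (18.6 mm) instead of the 9 mm wing, so I raised the gripper and gripped again.
- **Third screw:** the first grip stalled at 14.4 mm and was redone the same way.

**Final check:** the last side picture shows the cover in place under the claws, the gripper clear and the bystanders apparently unmoved. I checked the bystanders by eye only, and no top view was taken at the end.

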